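Unload a spring-jaw clamping jig

ROBOT

A 6-joint arm with a two-finger parallel gripper is mounted at the origin on a cart in front of the work surface, level with it; the furniture and walls round the work are solid. World frame = base frame: x ahead of the robot, y to its left, z up, the work surface at z = 0. Lengths are in m, angles in rad, forces in N, time in s.
With the tool pointing down it reaches from about 0.35 to 0.975 m from the base axis. Payload 4.9 kg.
Tool frame: the origin (TCP) lies on the front face of the gripper's body, between the roots of the fingers; the fingertips stand 73 mm ahead of it and the grasp point (between the pads) lies 54 mm ahead of it; z points along the fingers, y is the line along which they close (so a half turn about z gives the same grasp; the last joint's range is limited). The gripper opens to 85 mm and grips with 20 to 120 N. Pads are 22 mm wide; open, the fingers measure 114 mm over their backs; the gripper's body (76 mm by 85 mm) begins 54 mm behind the grasp point. The pads swing forward as they close: fully open they stand 13 mm farther back than shut.
Start: joints at [1.032, 0.053, 1.613, -0, 1.476, -0.119], TCP at [0.255, 0.571, 0.304] pointing down, gripper open.
Joint ranges: [-3.01, 3.01], [-1.01, 2.22], [0.06, 2.58], [-1.02, 4.17], [0.09, 2.62], [-3.14, 3.14]. Speed limits (rad/s): [2.57, 2.57, 3.14, 3.14, 3.14, 3.14].

INTERFACE

Orientations are given as a rotation vector (axis times angle).
In Python, from station import status, imaging, order gives the robot as it stands.
- The arm moves only by the tool arm_command, never from a script. Its argument "increments" is a list of rows, each an object with "slide": the shift along the tool's x, y, z in m, a list of three; "spin": the turn about the tool's z in degrees; "gripper": the opening, from -1 (shut) to 1 (fully open). In form: [{"slide": [x, y, z], "spin": spin, "gripper": gripper}, ...]. A call has 1 to 8 rows; each row is the pose to reach, as a shift and turn from the pose commanded when the call began, along the tool's axes at that moment; what a row does not reach only later rows make up. A row lasts 1/12 s, in which the tool goes at most 41.7 mm and 7.16 degrees, less where a joint would pass 70% of its speed; a pose out of reach is approached as far as the arm can. A call with a gripper value outside its range is refused whole. The fingers move at their own pace and stop on an object; "newtons" is the grip in N (left out, the last holds). Time passes only in rows, so rows that repeat a pose let the fingers close. It gives the time, the measured TCP pose, the force, the opening and the grip force at its end, in the units of the state.
- status.get_obs(): the state, without advancing time (a new reading comes with each control period).
- imaging.get_image(name): name is "scene" or "top" or "wrist"; returns a dict with "frame" (400x640x3 uint8, red, green, blue), "vfov" (degrees; the focal length in pixels is half the picture's height over the tangent of half this angle, whatever the lens; pixels are square), "cx", "cy" (the principal point, pixels), "view" (4x4, takes a point from world to camera coordinates); the wrist camera has in their place "mount" (4x4, takes a point from camera to tool coordinates, whose origin is the TCP and whose axes are the flange's). Camera axes: x right, y up, looking along -z (the intrinsics and any distortion apply to the point x, -y, -z); pixel columns grow to the right and rows downward; lengths in m; the calibration is good to about 2 mm. A picture is of the moment at which its call begins: read the wrist's pose just before it. There is no depth.
- order.finish_job(): hands the job in; it is judged then, once.
The state is a dict: "t": time; "q": joint angles; "dq": joint speeds; "effort": joint torques, N m; "tool_pos": TCP position; "tool_rot": TCP orientation; "contact_force": force on the tool from outside, world axes, zero at the start; "wrist_torque": the same for the moment, N m; "opening": finger opening in m; "grip_force": force on a finger pad.
Only numpy, scipy, OpenCV 4.12 (cv2) and the standard library are available. Lean on these libraries where they do the work, as an engineer would, in place of code of your own. Each camera call takes 0.05 s, during which the arm holds its last target. There are 200 camera calls.

TASK

The wooden blocks clamped in the jig are finished and go into the tray. Unlock the jig (pull the black lock knob up, turn it a sixth of a turn counterclockwise and push it back down into its shallow slot), pull the jaw by its handle towards its fully open position until the catch holds it, and take every block over into the tray, each resting on the tray's floor. Then bring the empty spring-loaded jaw slowly back against the fixed jaw without letting it snap shut, and lock it there: knob up, turned back clockwise, and pushed fully down; leave the things lying around alone.

Things in the scene. Friction and masses are not known exactly. Their poses are not given: they have to be found in the camera images.
- jig: clamping jig of grey steel, wood-faced jaws, bolted down, 250 mm wide, bed top 18 mm above the bench. Origin: on the bench below the middle of the fixed jaw's face; x points from the sliding jaw's handle towards the lock knob, y along the jaws. Bed x -102 to 38 mm; jaws 212 mm long, tops 48 mm above the bench; fixed jaw x 0 to 30; lock housing x 44 to 102, y -25 to 25, 50 mm high
- jaw (a joint): sliding jaw, m of opening (along the jig's -x): 0 home against the fixed jaw, 0.038 clamped on blocks, 0.063 fully open. A spring pulls it home (2.4 N at home, 5 N open). From 0.0623 on a sprung catch holds it open (at about 0.061 when let go); about 6 N homeward overrides the catch. Let go anywhere else it snaps home at 0.27 m/s or more; over 0.2 m/s homeward is forbidden
- jaw_handle (a point): middle of the sliding jaw's handle: a round steel bar 12 mm thick, 84 mm long, lying along the jig's y, 78 mm above the bench, 58 mm in front of that jaw's face; moves with the jaw. Free space under it down to the bed, and about 50 mm between it and the blocks
- lock_pin (a joint): lift of the lock pin and its knob, m: 0 fully down. Stiff (4 N), stays where left, upper stop 0.017. A cross pin runs in a slotted collar: deep slot at knob 0 rad lets it down to 0, shallow slot at 1.047 rad to 0.008; turning needs over 0.0125. Below about 0.0055 its nose sits in a hole of the jaw's slide bar and locks the jaw; holes only for jaw 0.038 and jaw 0, within 1.5 mm
- lock_knob (a joint): angle of the lock knob about the vertical, rad: 0 = locked, 1.047 (stop) = free; grows counterclockwise seen from above; light friction (0.04 Nm). Knob axis: x = 72 mm, y = 0 in the jig's frame
- knob_grip (a point): point on the knob's axis, 7 mm below its top, inside its upright wing grip (44 long, 13 thick, 24 mm high) above a round skirt of 38 mm diameter; moves and turns with the knob: own y axis along the wing (at angle 0 along the jig's y), x across it. 94 mm above the bench with the pin fully down
- tray: open plywood tray, fixed, 250 x 150 x 40 mm, walls and floor 7 mm thick. Origin: centre of its underside; x along the 250 mm side
- block_1_center (a point): centre of one of up to three equal wooden blocks, 38 x 62 x 75 mm (absent: None). Own axes: x along the 62 mm side, y along the 75 mm side, z along the 38 mm thickness. At first it stands on end (y vertical) on the jig's bed, its thickness clamped between the jaws, its 62 mm side along them, about 5 mm from its neighbour; 45 mm of it stands clear above the jaws
- block_2_center (a point): centre of one of up to three equal wooden blocks, 38 x 62 x 75 mm (absent: None). Own axes: x along the 62 mm side, y along the 75 mm side, z along the 38 mm thickness. At first it stands on end (y vertical) on the jig's bed, its thickness clamped between the jaws, its 62 mm side along them, about 5 mm from its neighbour; 45 mm of it stands clear above the jaws
- block_3_center (a point): centre of one of up to three equal wooden blocks, 38 x 62 x 75 mm (absent: None). Own axes: x along the 62 mm side, y along the 75 mm side, z along the 38 mm thickness. At first it stands on end (y vertical) on the jig's bed, its thickness clamped between the jaws, its 62 mm side along them, about 5 mm from its neighbour; 45 mm of it stands clear above the jaws
- block_1: the same block 1; this origin lies at the centre of one 62 x 75 mm face
- block_2: the same block 2; this origin lies at the centre of one 62 x 75 mm face
- block_3: the same block 3; this origin lies at the centre of one 62 x 75 mm face
- tape_measure: a yellow tape measure, 40 x 95 x 72 mm, lying behind the jig or the tray: a bystander to be left alone (origin at its underside)
- wrench_adj: an adjustable wrench, 209 mm long, lying behind the jig or the tray: a bystander to be left alone (origin at its underside)

How it is judged:
By the outcome, as a careful person would: the job done as asked, in the order asked, and still so for the second after the job is handed in, with the robot touching nothing.
Of block_1, block_2, block_3 only 2 to 3 are there at a start; the rules pass over those that are not, and their reading is None.
At some moment in a run one of block_1, block_2, block_3 may be knocked a few centimetres aside while the robot is not near it.
It also fails if it takes over 200 s, if anything falls off the work surface, if the arm or the gripper's body presses on something with over 40 N, if the wrist force passes 120 N, or if a joint passes its speed limit or range.

## Working session

There is one attempt and no reset: what is moved stays moved. The work goes in short steps, Python scripts to look and compute and a tool call to move; the robot and the scene stay as the last step left them, time stands still between calls to the robot, and variables do not carry over. Pictures are saved under pics/ and viewed, at most 14 in all, crops included, and the job is handed in when it is done.

Besides the shell and the picture viewer there is one more tool, called after "Request:" as name(argument=value, ...), one argument or row to a line, values as JSON. arm_command: Moves the arm, as the interface text tells. Its arguments: {"type":"object","properties":{"increments":{"type":"array","items":{"type":"object","properties":{"slide":{"type":"array","items":{"type":"number"}},"spin":{"type":"number"},"gripper":{"type":"number"}}}},"newtons":{"type":"number"}},"required":["increments"]}

```bash
ls; mkdir -p pics; cat > h.py <<'E'
import numpy as np, cv2, json
from scipy.spatial.transform import Rotation as R
from station import status, imaging, order
def snap(n,f):
    o=status.get_obs(); d=imaging.get_image(n); cv2.imwrite('pics/'+f+'.png',d['frame'][:,:,::-1])
    if n=='wrist':
        T=np.eye(4);T[:3,:3]=R.from_rotvec(o['tool_rot']).as_matrix();T[:3,3]=o['tool_pos']
        C=T@np.array(d['mount'])
    else: C=np.linalg.inv(np.array(d['view']))
    m={k:(np.array(v).tolist()) for k,v in d.items() if k!='frame'}; m['C']=C.tolist()
    json.dump(m,open('pics/'+f+'.json','w')); return m
def K(m):
    f=200/np.tan(np.radians(m['vfov'])/2); return f,m['cx'],m['cy']
def ray(f,u,v,z):
    m=json.load(open('pics/'+f+'.json'));F,cx,cy=K(m);C=np.array(m['C'])
    d=C[:3,:3]@np.array([(u-cx)/F,-(v-cy)/F,-1]);p=C[:3,3];return p+d*(z-p[2])/d[2]
def proj(f,P):
    m=json.load(open('pics/'+f+'.json'));F,cx,cy=K(m);V=np.linalg.inv(np.array(m['C']))
    q=V[:3,:3]@np.array(P)+V[:3,3];return np.array([cx+F*q[0]/-q[2],cy-F*q[1]/-q[2]])
E
python3 - <<'E'
from h import *
for n in('top','scene','wrist'):
    m=snap(n,n+'0'); print({k:v for k,v in m.items() if k not in('view',)})
o=status.get_obs();print(o)
E
```

```text
pics
{'vfov': 48.100321978089774, 'cx': 323.61766865143966, 'cy': 210.37027745147057, 'C': [[-0.004293584189023982, 0.992636986279256, -0.12105114045413957, 0.5012006406336968], [-0.99998117819008, -0.0037314234961285807, 0.0048702920109468945, -0.08304362309943968], [0.004382738914322513, 0.12106977306135748, 0.9926343242355063, 1.0608779495998644], [0.0, 0.0, 0.0, 1.0]]}
{'vfov': 55.58767012353981, 'cx': 319.73614982292753, 'cy': 196.75809469681332, 'C': [[0.7841636350613648, 0.3743855133657712, -0.4948968385726415, 0.18774460101451265], [-0.620407905439298, 0.49029130734237886, -0.6121343519301334, -0.6282698645695721], [0.013469384387204046, 0.7870514095828486, 0.6167403459786631, 0.614416857553649], [0.0, 0.0, 0.0, 1.0]]}
{'vfov': 66.62372262077977, 'cx': 317.4493800366533, 'cy': 201.45092584793488, 'mount': [[-0.00034256610295676826, 0.9504675218355908, 0.31082370016485944, 0.0809627318230472], [0.9999999271763749, 0.0002733132875032592, 0.0002663589517402602, -0.0009722677982871852], [0.00016821328545320354, 0.31082376877509915, -0.9504675462469688, -0.07086483187627785], [0.0
[... 272 characters left out ...]
327], [0.0, 0.0, 0.0, 1.0]]}
{'t': 0.15, 'q': array([ 1.03200266e+00,  5.32153545e-02,  1.61394335e+00,  2.43356197e-05,
        1.47602137e+00, -1.18994538e-01]), 'dq': array([ 0.00117785, -0.00030589, -0.00692   ,  0.0022121 , -0.00361273,
        0.00171039]), 'effort': array([ 7.03537307e-05, -3.94242024e+01, -3.70721483e+01, -1.28177062e-04,
        4.57667717e-03, -2.02060555e-06]), 'tool_pos': array([0.25454052, 0.57042255, 0.30296012]), 'tool_rot': array([-6.54479257e-01, -3.07211498e+00,  2.34717112e-03]), 'contact_force': array([-0.05840238,  0.74406637,  0.62586948]), 'wrist_torque': array([-0.00914511, -0.00314242,  0.03649811]), 'grip_force': 0.0, 'opening': 0.08511302078111523}
```

View pics/top0.png

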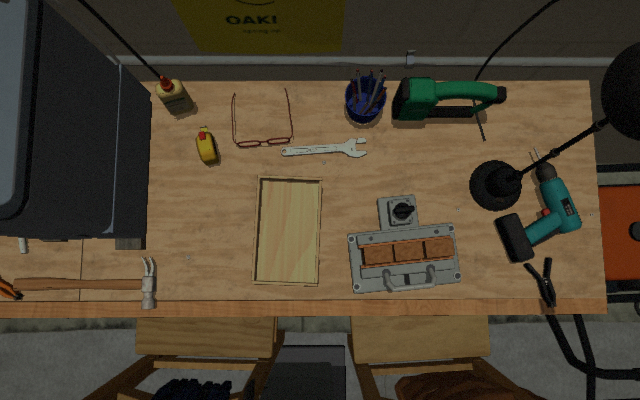

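View pics/scene0.png

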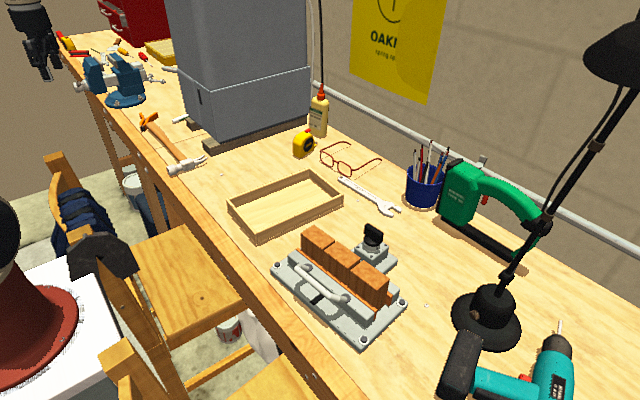

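```bash
python3 - <<'E'
import cv2
a=cv2.imread('pics/top0.png')[165:305,240:480]
cv2.imwrite('pics/top0c.png',cv2.resize(a,None,fx=3.3,fy=3.3,interpolation=cv2.INTER_CUBIC))
E
```

```text
(no output)
```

View pics/top0c.png

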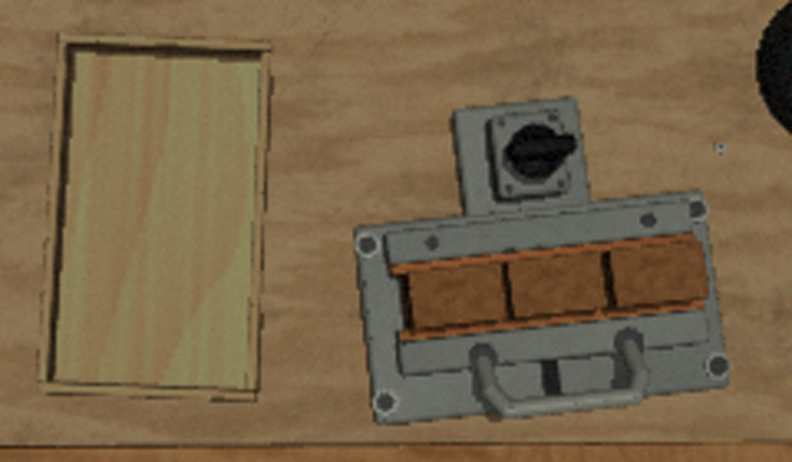

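```bash
cat > fit.py <<'E'
from h import *
from scipy.optimize import least_squares
def P(u,v): return u/3.3+240,v/3.3+165
def fit(obs,f):
    def tr(p,q): c,s=np.cos(p[2]),np.sin(p[2]); return [p[0]+c*q[0]-s*q[1],p[1]+s*q[0]+c*q[1],q[2]]
    fun=lambda p:np.concatenate([proj(f,tr(p,q))-np.array(px) for q,px in obs])
    r=least_squares(fun,[.5,-.1,0]); print(r.x,np.degrees(r.x[2]),r.fun.round(1)); return r.x
if __name__=='__main__':
    B=.018
    fit([((-.102,.125,B),P(375,424)),((-.102,-.125,B),P(730,383)),((.038,-.125,B),P(703,190)),((.038,.125,B),P(356,228)),
     ((-.096,.035,.082),P(510,411)),((-.096,-.035,.082),P(634,398)),((.072,0,.101),P(537,150))],'top0')
    fit([((.125,-.075,.04),P(272,44)),((.125,.075,.04),P(62,36)),((-.125,.075,.04),P(42,390)),((-.125,-.075,.04),P(258,400))],'top0')
    # blocks corners at z .093
    for l in [(407,277),(504,263),(508,262),(603,251),(610,249),(704,237),(414,334),(510,320),(606,310),(708,302)]: print(l,ray('top0',*P(*l),.093).round(4))
E
python3 fit.py
```

```text
[ 0.54828996 -0.26976462  0.10882894] 6.235438758945661 [ 0.2  1.2  0.4  1.2 -0.4 -0.5 -1.3  0.   2.5 -0.5 -3.  -0.3  1.5 -1.1]
[ 0.5807174  -0.00674557 -0.04342199] -2.4878965240252553 [ 0.6 -0.8 -0.4 -0.9 -0.7  1.   0.5  0.6]
(407, 277) [ 0.5352 -0.173   0.093 ]
(504, 263) [ 0.5441 -0.2365  0.093 ]
(508, 262) [ 0.5447 -0.2392  0.093 ]
(603, 251) [ 0.5517 -0.3016  0.093 ]
(610, 249) [ 0.5529 -0.3062  0.093 ]
(704, 237) [ 0.5605 -0.3681  0.093 ]
(414, 334) [ 0.4983 -0.177   0.093 ]
(510, 320) [ 0.5071 -0.2396  0.093 ]
(606, 310) [ 0.5133 -0.3023  0.093 ]
(708, 302) [ 0.5182 -0.3691  0.093 ]
```

Request:
arm_command(
  increments=[
    {"slide": [-0.025,-0.03,0]},
    {"slide": [-0.05,-0.06,0]},
    {"slide": [-0.075,-0.09,0]},
    {"slide": [-0.1,-0.12,0]},
    {"slide": [-0.125,-0.15,0]},
    {"slide": [-0.15,-0.18,0]},
    {"slide": [-0.175,-0.21,0]},
    {"slide": [-0.2,-0.236,0]},
  ],
)

```text
validation failed for argument at $.in...
```

Request:
arm_command(
  increments=[
    {"slide": [-0.025,-0.03,0]},
    {"slide": [-0.05,-0.06,0]},
    {"slide": [-0.075,-0.09,0]},
    {"slide": [-0.1,-0.12,0]},
    {"slide": [-0.125,-0.15,0]},
    {"slide": [-0.15,-0.18,0]},
    {"slide": [-0.175,-0.21,0]},
    {"slide": [-0.2,-0.236,0]},
  ],
)

```text
validation failed for argument at $.in...
```

Request:
arm_command(
  increments=[
    {"slide": [-0.025,-0.03,0],"spin": 7},
    {"slide": [-0.05,-0.06,0],"spin": 14},
    {"slide": [-0.075,-0.09,0],"spin": 21},
    {"slide": [-0.1,-0.12,0],"spin": 28},
    {"slide": [-0.125,-0.15,0],"spin": 35},
    {"slide": [-0.15,-0.18,0],"spin": 42},
    {"slide": [-0.166,-0.196,0],"spin": 49},
    {"slide": [-0.166,-0.196,0],"spin": 56},
  ],
)

```text
validation failed for argument at $.in...
```

Request:
arm_command(
  increments=[
    {"slide": [-0.025,-0.03,0],"spin": 0,"gripper": 1},
    {"slide": [-0.05,-0.06,0],"spin": 0,"gripper": 1},
    {"slide": [-0.075,-0.09,0],"spin": 0,"gripper": 1},
    {"slide": [-0.1,-0.12,0],"spin": 0,"gripper": 1},
    {"slide": [-0.125,-0.15,0],"spin": 0,"gripper": 1},
    {"slide": [-0.15,-0.18,0],"spin": 0,"gripper": 1},
    {"slide": [-0.175,-0.21,0],"spin": 0,"gripper": 1},
    {"slide": [-0.2,-0.236,0],"spin": 0,"gripper": 1},
  ],
)

```text
t: 0.82
tool_pos: [0.3409, 0.2718, 0.3035]
tool_rot: [-0.654, -3.073, 0.0]
contact_force: [0.7, -1.1, -0.3]
opening: 0.0856
grip_force: 0.0
```

Request:
arm_command(
  increments=[
    {"slide": [-0.025,-0.03,0],"spin": 0,"gripper": 1},
    {"slide": [-0.05,-0.06,0],"spin": 0,"gripper": 1},
    {"slide": [-0.075,-0.09,0],"spin": 0,"gripper": 1},
    {"slide": [-0.1,-0.12,0],"spin": 0,"gripper": 1},
    {"slide": [-0.125,-0.15,0],"spin": 0,"gripper": 1},
    {"slide": [-0.15,-0.18,0],"spin": 0,"gripper": 1},
    {"slide": [-0.175,-0.21,0],"spin": 0,"gripper": 1},
    {"slide": [-0.2,-0.236,0],"spin": 0,"gripper": 1},
  ],
)

```text
t: 1.48
tool_pos: [0.4274, -0.0256, 0.3038]
tool_rot: [0.656, 3.072, -0.0]
contact_force: [1.1, 1.0, 0.3]
opening: 0.0852
grip_force: 0.0
```

Request:
arm_command(
  increments=[
    {"slide": [-0.025,-0.03,0],"spin": 7,"gripper": 1},
    {"slide": [-0.05,-0.06,0],"spin": 14,"gripper": 1},
    {"slide": [-0.075,-0.09,0],"spin": 21,"gripper": 1},
    {"slide": [-0.1,-0.12,0],"spin": 28,"gripper": 1},
    {"slide": [-0.125,-0.15,0],"spin": 35,"gripper": 1},
    {"slide": [-0.15,-0.18,0],"spin": 42,"gripper": 1},
    {"slide": [-0.166,-0.196,0],"spin": 49,"gripper": 1},
    {"slide": [-0.166,-0.196,0],"spin": 56,"gripper": 1},
  ],
)

```text
t: 2.15
tool_pos: [0.4997, -0.2739, 0.3031]
tool_rot: [-2.033, -2.395, 0.002]
contact_force: [-0.5, 0.4, -0.0]
opening: 0.085
grip_force: 0.0
```

Request:
arm_command(
  increments=[
    {"slide": [0,0,0],"spin": 3.5,"gripper": 1},
    {"slide": [0,0,0],"spin": 3.5,"gripper": 1},
  ],
)

```text
t: 2.32
tool_pos: [0.4991, -0.2705, 0.3032]
tool_rot: [-2.094, -2.34, 0.0]
contact_force: [-0.5, 0.9, -1.2]
opening: 0.0855
grip_force: 0.0
```

```bash
python3 - <<'E'
from h import *
snap('wrist','w1');o=status.get_obs();print(o['tool_pos'],R.from_rotvec(o['tool_rot']).as_matrix(),o['q'])
E
```

```text
[ 0.49917956 -0.27012278  0.30336046] [[-1.13377070e-01  9.93551733e-01 -7.70150057e-04]
 [ 9.93551802e-01  1.13377537e-01  5.92171060e-04]
 [ 6.75670300e-04 -6.98045357e-04 -9.99999528e-01]] [-6.27126410e-01 -8.28264815e-02  1.74788050e+00  2.76716135e-05
  1.47750974e+00 -7.40750647e-01]
```

View pics/w1.png

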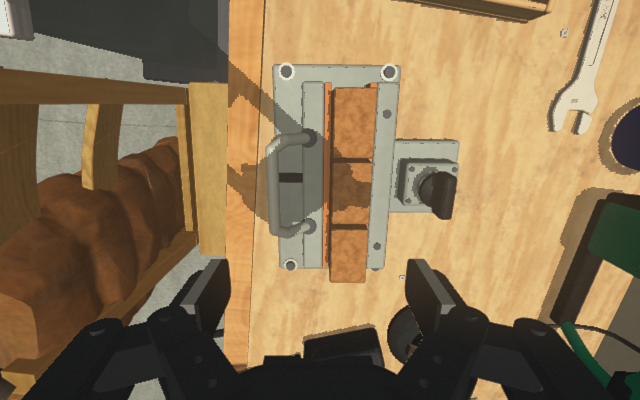

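```bash
python3 - <<'E'
import cv2
a=cv2.imread('pics/w1.png')[55:295,255:475]
cv2.imwrite('pics/w1c.png',cv2.resize(a,None,fx=2.5,fy=2.5,interpolation=cv2.INTER_CUBIC))
E
```

```text
(no output)
```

View pics/w1c.png

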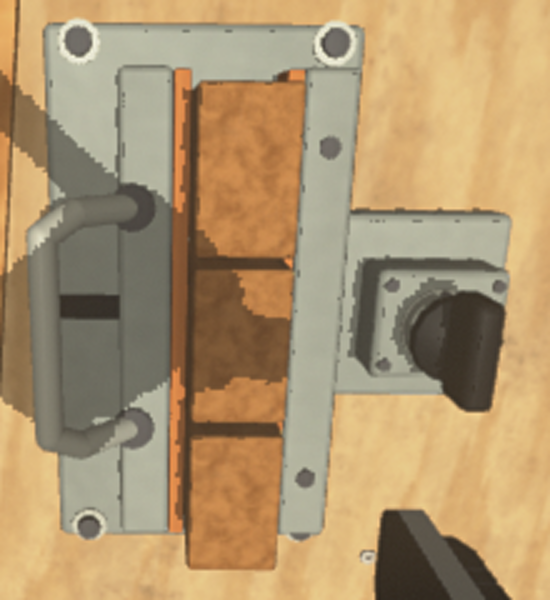

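```bash
python3 - <<'E'
from h import *
from fit import fit
Q=lambda u,v:(u/2.5+255,v/2.5+55)
B=.018
p=fit([((-.102,.125,B),Q(45,24)),((.038,.125,B),Q(363,27)),((-.102,-.125,B),Q(61,532)),((.03,.106,.048),Q(360,70)),((0,.106,.048),Q(306,70)),((.03,-.106,.048),Q(322,533)),
((.102,.025,.05),Q(508,272)),((.044,.025,.05),Q(380,267)),((.072,0,.101),Q(476,351)),((-.096,0,.078),Q(47,337))],'w1')
c,s=np.cos(p[2]),np.sin(p[2])
for l in [(198,82),(305,84),(293,258),(193,258),(193,268),(291,270),(283,423),(190,423),(190,436),(281,437),(275,568),(187,568)]:
    w=ray('w1',*Q(*l),.093);d=w[:2]-p[:2];print(l,w.round(4),(d[0]*c+d[1]*s).round(4),(-d[0]*s+d[1]*c).round(4))
E
```

```text
[ 0.54939526 -0.27180354  0.09696973] 5.555956090309546 [-1.  -1.7  2.3 -1.1 -1.2  0.8  1.6 -1.2 -6.8 -1.6 -0.3  0.8  2.3 -0.4
 -0.3  0.9  3.3  4.2 -0.2  0.7]
(198, 82) [ 0.5017 -0.1784  0.093 ] -0.0384 0.0976
(305, 84) [ 0.5387 -0.1749  0.093 ] -0.0013 0.0975
(293, 258) [ 0.5446 -0.2353  0.093 ] -0.0012 0.0368
(193, 258) [ 0.5077 -0.2394  0.093 ] -0.0384 0.0363
(193, 268) [ 0.5081 -0.2431  0.093 ] -0.0383 0.0326
(291, 270) [ 0.5446 -0.2398  0.093 ] -0.0017 0.0323
(283, 423) [ 0.5516 -0.301   0.093 ] -0.0007 -0.0293
(190, 423) [ 0.5148 -0.3051  0.093 ] -0.0377 -0.0298
(190, 436) [ 0.5154 -0.3106  0.093 ] -0.0376 -0.0354
(281, 437) [ 0.5517 -0.3071  0.093 ] -0.0011 -0.0353
(275, 568) [ 0.5589 -0.3671  0.093 ] 0.0003 -0.0958
(187, 568) [ 0.5217 -0.3712  0.093 ] -0.0372 -0.0963
```

```bash
python3 - <<'E'
from h import *
from fit import fit
Q=lambda u,v:(u/2.5+255,v/2.5+55)
B=.018
fit([((-.102,.125,B),Q(45,24)),((.038,.125,B),Q(363,27)),((-.102,-.125,B),Q(61,532)),((.03,.106,.048),Q(360,70)),((.03,-.106,.048),Q(322,533)),
((.102,.025,.05),Q(508,272)),((.044,.025,.05),Q(380,267)),((-.096,0,.078),Q(47,337)),((-.038,.0975,.093),Q(198,82)),((0,.0975,.093),Q(305,84)),((-.038,-.096,.093),Q(187,568)),((0,-.096,.093),Q(275,568)),((-.096,0,.078),Q(47,337))],'w1')
print(ray('w1',*Q(478,351),.101))
cv2.imwrite
E
```

```text
[ 0.54914035 -0.2718942   0.10125789] 5.801649838679612 [-1.7 -1.2  1.6 -1.2 -0.9  1.2  0.9 -1.2 -0.2  0.8  2.  -0.7 -0.6  0.8
 -0.5  1.2 -0.4  0.4  0.7  0.  -0.6 -0.  -0.1  0.3 -0.5  1.2]
[ 0.61775573 -0.26103436  0.101     ]
```

Request:
arm_command(
  increments=[
    {"slide": [-0.002,0.035,0.013],"spin": 0.2,"gripper": 1},
    {"slide": [-0.004,0.07,0.026],"spin": 0.4,"gripper": 1},
    {"slide": [-0.0055,0.1,0.04],"spin": 0.6,"gripper": 1},
    {"slide": [-0.0066,0.1203,0.053],"spin": 0.7,"gripper": 1},
    {"slide": [-0.0066,0.1203,0.053],"spin": 0.7,"gripper": 1},
    {"slide": [-0.0066,0.1203,0.053],"spin": 0.7,"gripper": 1},
  ],
)

```text
t: 2.87
tool_pos: [0.6196, -0.262, 0.2491]
tool_rot: [-2.102, -2.331, 0.002]
contact_force: [-0.3, 0.1, -0.3]
opening: 0.0854
grip_force: 0.0
```

```bash
python3 - <<'E'
from h import *
snap('wrist','w2');o=status.get_obs();print(o['tool_pos'],R.from_rotvec(o['tool_rot']).as_matrix())
a=cv2.imread('pics/w2.png')[80:360,200:480]
cv2.imwrite('pics/w2c.png',cv2.resize(a,None,fx=2,fy=2,interpolation=cv2.INTER_CUBIC))
for z in(.101,.094,.05): print(proj('w2',[.6208,-.2646,z]))
E
```

```text
[ 0.61933565 -0.26253723  0.25049768] [[-1.01978851e-01  9.94785775e-01 -1.25519986e-03]
 [ 9.94786441e-01  1.01979392e-01  3.74736949e-04]
 [ 5.00787504e-04 -1.21044055e-03 -9.99999142e-01]]
[321.30036809 214.87402284]
[321.21827153 211.76223317]
[320.79091921 195.56386301]
```

View pics/w2c.png

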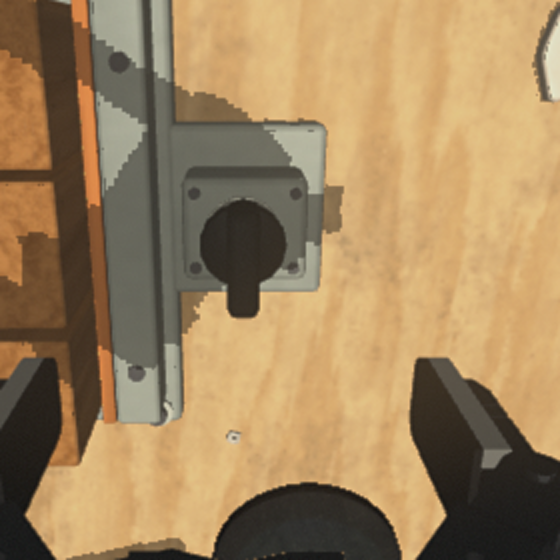

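Request:
arm_command(
  increments=[
    {"slide": [-0.0023,0.0017,0.02],"spin": 0,"gripper": 0},
    {"slide": [-0.0023,0.0017,0.04],"spin": 0,"gripper": 0},
    {"slide": [-0.0023,0.0017,0.06],"spin": 0,"gripper": 0},
    {"slide": [-0.0023,0.0017,0.08],"spin": 0,"gripper": 0},
    {"slide": [-0.0023,0.0017,0.09],"spin": 0,"gripper": 0},
    {"slide": [-0.0023,0.0017,0.098],"spin": 0,"gripper": 0},
    {"slide": [-0.0023,0.0017,0.0995],"spin": 0,"gripper": 0},
    {"slide": [-0.0023,0.0017,0.0995],"spin": 0,"gripper": 0},
  ],
  newtons=40,
)

```text
t: 3.58
tool_pos: [0.6215, -0.2654, 0.1522]
tool_rot: [2.107, 2.329, 0.0]
contact_force: [-0.2, 0.2, 0.4]
opening: 0.0428
grip_force: 0.0
```

```bash
python3 - <<'E'
from h import *
snap('wrist','w3');o=status.get_obs();print(o['tool_pos'],R.from_rotvec(o['tool_rot']).as_matrix(),o['contact_force'],o['opening'])
E
```

```text
[ 0.6219064  -0.26551614  0.15287574] [[-0.10014689  0.99497115  0.00173333]
 [ 0.99497197  0.10014873 -0.00100522]
 [-0.00117375  0.00162394 -0.99999799]] [ 0.08811197 -0.40905918 -0.11225251] 0.04266801397865528
```

View pics/w3.png

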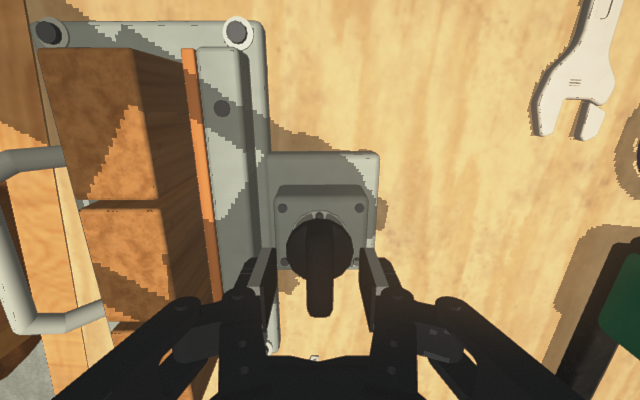

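```bash
python3 - <<'E'
from h import *
p=[.6219,-.2655]
for z in (.101,.094,.077,.05):
  print(z,[proj('w3',[p[0]-.1*y,p[1]+y,z]).round(0) for y in(-.022,0,.022)])
a=cv2.imread('pics/w3.png')[170:350,240:400]
a=cv2.convertScaleAbs(a,alpha=2.5,beta=20)
cv2.imwrite('pics/w3c.png',cv2.resize(a,None,fx=3.3,fy=3.3,interpolation=cv2.INTER_CUBIC))
E
```

```text
0.101 [array([321., 323.]), array([322., 283.]), array([322., 240.])]
0.094 [array([321., 313.]), array([321., 275.]), array([322., 233.])]
0.077 [array([321., 293.]), array([321., 258.]), array([321., 219.])]
0.05 [array([320., 268.]), array([321., 237.]), array([321., 203.])]
```

View pics/w3c.png

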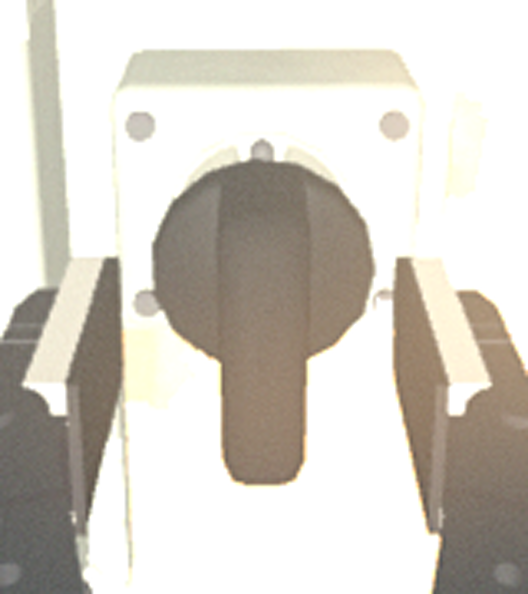

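Request:
arm_command(
  increments=[
    {"slide": [0.001,-0.0003,0.001],"spin": 0,"gripper": 0},
    {"slide": [0.001,-0.0003,0.001],"spin": 0,"gripper": -0.6},
    {"slide": [0.001,-0.0003,0.001],"spin": 0,"gripper": -1},
    {"slide": [0.001,-0.0003,0.001],"spin": 0,"gripper": -1},
    {"slide": [0.001,-0.0003,0.001],"spin": 0,"gripper": -1},
    {"slide": [0.001,-0.0003,0.001],"spin": 0,"gripper": -1},
  ],
  newtons=40,
)

```text
t: 4.13
tool_pos: [0.6219, -0.2643, 0.1514]
tool_rot: [2.106, 2.329, 0.002]
contact_force: [2.9, 1.5, 2.0]
opening: 0.0122
grip_force: 41.5
```

Request:
arm_command(
  increments=[
    {"slide": [0,0,-0.003],"spin": 0,"gripper": -1},
    {"slide": [0,0,-0.006],"spin": 0,"gripper": -1},
    {"slide": [0,0,-0.009],"spin": 0,"gripper": -1},
    {"slide": [0,0,-0.012],"spin": 0,"gripper": -1},
    {"slide": [0,0,-0.0155],"spin": 0,"gripper": -1},
    {"slide": [0,0,-0.0155],"spin": 0,"gripper": -1},
    {"slide": [0,0,-0.0155],"spin": 0,"gripper": -1},
  ],
  newtons=60,
)

```text
t: 4.72
tool_pos: [0.6218, -0.2642, 0.1659]
tool_rot: [2.106, 2.329, 0.002]
contact_force: [5.1, 0.1, -1.4]
opening: 0.0118
grip_force: 63.2
```

Request:
arm_command(
  increments=[
    {"slide": [0,0,-0.0005],"spin": -7,"gripper": -1},
    {"slide": [0,0,-0.0005],"spin": -14,"gripper": -1},
    {"slide": [0,0,-0.0005],"spin": -21,"gripper": -1},
    {"slide": [0,0,-0.0005],"spin": -28,"gripper": -1},
    {"slide": [0,0,-0.0005],"spin": -35,"gripper": -1},
    {"slide": [0,0,-0.0005],"spin": -42,"gripper": -1},
    {"slide": [0,0,-0.0005],"spin": -49,"gripper": -1},
    {"slide": [0,0,-0.0005],"spin": -54,"gripper": -1},
  ],
)

```text
t: 5.38
tool_pos: [0.6221, -0.264, 0.166]
tool_rot: [0.811, 3.032, 0.001]
contact_force: [6.9, -0.2, -3.9]
opening: 0.0117
grip_force: 62.8
```

Request:
arm_command(
  increments=[
    {"slide": [0,0,0],"spin": -3,"gripper": -1},
    {"slide": [0,0,0],"spin": -6,"gripper": -1},
    {"slide": [0,0,0],"spin": -6,"gripper": -1},
  ],
)

```text
t: 5.63
tool_pos: [0.6221, -0.264, 0.166]
tool_rot: [0.657, 3.069, 0.001]
contact_force: [7.4, 1.0, -3.5]
opening: 0.0117
grip_force: 62.8
```

```bash
python3 - <<'E'
from h import *
o=status.get_obs();M=R.from_rotvec(o['tool_rot']).as_matrix();print(o['tool_pos'],np.degrees(np.arctan2(M[1,1],M[0,1])),o['contact_force'],o['wrist_torque'])
E
```

```text
[ 0.62208602 -0.26400085  0.16601795] 65.82699716830649 [ 7.41081732  0.98780551 -3.53146776] [-0.02551888 -1.25501608 -0.01476858]
```

Request:
arm_command(
  increments=[
    {"slide": [0,0,0.002],"spin": 0,"gripper": -1},
    {"slide": [0,0,0.004],"spin": 0,"gripper": -1},
    {"slide": [0,0,0.006],"spin": 0,"gripper": -1},
    {"slide": [0,0,0.0075],"spin": 0,"gripper": -1},
    {"slide": [0,0,0.0075],"spin": 0,"gripper": -1},
  ],
)

```text
t: 6.05
tool_pos: [0.6222, -0.264, 0.1596]
tool_rot: [0.659, 3.068, 0.001]
contact_force: [6.8, 1.7, 0.3]
opening: 0.0117
grip_force: 63.5
```

Request:
arm_command(
  increments=[
    {"slide": [0,0,0.001],"spin": 0,"gripper": -1},
    {"slide": [0,0,0.0015],"spin": 0,"gripper": -1},
    {"slide": [0,0,0.0015],"spin": 0,"gripper": -1},
  ],
)

```text
t: 6.3
tool_pos: [0.6223, -0.2641, 0.1592]
tool_rot: [0.659, 3.068, 0.001]
contact_force: [4.4, 3.0, 5.3]
opening: 0.0116
grip_force: 64.1
```

Request:
arm_command(
  increments=[
    {"slide": [0,0,0],"spin": 0,"gripper": -0.3},
    {"slide": [0,0,0],"spin": 0,"gripper": 0},
    {"slide": [0,0,0],"spin": 0,"gripper": 0},
    {"slide": [0,0,-0.01],"spin": 0,"gripper": 0},
    {"slide": [0,0,-0.03],"spin": 0,"gripper": 0},
    {"slide": [0,0,-0.06],"spin": 0,"gripper": 0},
    {"slide": [0,0,-0.06],"spin": 0,"gripper": 0},
  ],
)

```text
t: 6.88
tool_pos: [0.6233, -0.2657, 0.2248]
tool_rot: [0.658, 3.062, -0.005]
contact_force: [1.1, -1.1, 1.5]
opening: 0.0428
grip_force: 0.0
```

Request:
arm_command(
  increments=[
    {"slide": [0.025,-0.0145,0],"spin": 7,"gripper": 0},
    {"slide": [0.05,-0.029,0],"spin": 14,"gripper": 0},
    {"slide": [0.075,-0.0435,0],"spin": 21,"gripper": 0},
    {"slide": [0.1,-0.058,0],"spin": 28,"gripper": 0},
    {"slide": [0.125,-0.072,0],"spin": 35,"gripper": 0},
    {"slide": [0.1453,-0.0838,0],"spin": 42,"gripper": 0},
    {"slide": [0.1453,-0.0838,0],"spin": 49,"gripper": 0},
    {"slide": [0.1453,-0.0838,0],"spin": 56,"gripper": 0},
  ],
)

```text
t: 7.55
tool_pos: [0.4528, -0.2812, 0.2178]
tool_rot: [2.034, 2.394, -0.001]
contact_force: [-0.2, -0.5, -0.4]
opening: 0.0422
grip_force: 0.0
```

Request:
arm_command(
  increments=[
    {"slide": [0,0,0],"spin": 4,"gripper": 0},
    {"slide": [0,0,0],"spin": 4,"gripper": 0},
    {"slide": [0,0,0],"spin": 4,"gripper": 0},
  ],
)

```text
t: 7.8
tool_pos: [0.4541, -0.281, 0.2178]
tool_rot: [2.105, 2.332, -0.0]
contact_force: [0.4, 0.5, 0.1]
opening: 0.0424
grip_force: 0.0
```

```bash
python3 - <<'E'
from h import *
snap('wrist','w4');o=status.get_obs();M=R.from_rotvec(o['tool_rot']).as_matrix();print(o['tool_pos'],np.degrees(np.arctan2(M[1,1],M[0,1])),M)
for y in(-.035,0,.035):print(proj('w4',[.4554-.1*y,-.281+y,.078]))
cv2.imwrite('pics/w4c.png',cv2.resize(cv2.imread('pics/w4.png')[60:380,120:520],None,fx=2*.95,fy=1.9))
E
```

```text
[ 0.4541806 -0.2809995  0.2176855] 5.846314718441554 [[-1.01860453e-01  9.94798695e-01  6.83779897e-05]
 [ 9.94798644e-01  1.01860470e-01 -3.20936902e-04]
 [-3.26232625e-04  3.53315531e-05 -9.99999946e-01]]
[321.08491461 257.62404971]
[321.35637565 215.12716391]
[321.65561512 168.28160159]
```

View pics/w4.png

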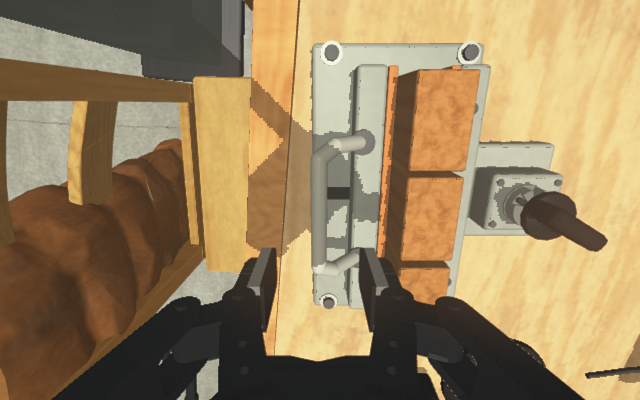

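Request:
arm_command(
  increments=[
    {"slide": [0,0,0.02],"spin": 0,"gripper": 0},
    {"slide": [0.001,0,0.04],"spin": 0,"gripper": 0},
    {"slide": [0.001,0,0.06],"spin": 0,"gripper": 0},
    {"slide": [0.001,0,0.075],"spin": 0,"gripper": 0},
    {"slide": [0.001,0,0.0865],"spin": 0,"gripper": 0},
    {"slide": [0.001,0,0.0865],"spin": 0,"gripper": 0},
  ],
)

```text
t: 8.35
tool_pos: [0.4528, -0.2788, 0.128]
tool_rot: [-2.103, -2.327, 0.001]
contact_force: [-0.3, 0.8, 0.2]
opening: 0.0426
grip_force: 0.0
```

Request:
arm_command(
  increments=[
    {"slide": [0,0,0],"spin": 0,"gripper": -0.5},
    {"slide": [0,0,0],"spin": 0,"gripper": -1},
    {"slide": [0,0,0],"spin": 0,"gripper": -1},
    {"slide": [0,0,0],"spin": 0,"gripper": -1},
    {"slide": [0,0,0],"spin": 0,"gripper": -1},
  ],
  newtons=60,
)

```text
t: 8.77
tool_pos: [0.4549, -0.2805, 0.1325]
tool_rot: [2.105, 2.328, 0.0]
contact_force: [-0.5, -0.1, 4.4]
opening: 0.0101
grip_force: 58.6
```

Request:
arm_command(
  increments=[
    {"slide": [0,-0.003,0],"spin": 0,"gripper": -1},
    {"slide": [0,-0.006,0],"spin": 0,"gripper": -1},
    {"slide": [0,-0.009,0],"spin": 0,"gripper": -1},
    {"slide": [0,-0.012,0],"spin": 0,"gripper": -1},
    {"slide": [0,-0.015,0],"spin": 0,"gripper": -1},
    {"slide": [0,-0.018,0],"spin": 0,"gripper": -1},
    {"slide": [0,-0.021,0],"spin": 0,"gripper": -1},
    {"slide": [0,-0.024,0],"spin": 0,"gripper": -1},
  ],
)

```text
t: 9.43
tool_pos: [0.4315, -0.2829, 0.1325]
tool_rot: [2.104, 2.327, 0.002]
contact_force: [4.9, 1.3, 3.7]
opening: 0.0104
grip_force: 59.3
```

Request:
arm_command(
  increments=[
    {"slide": [0,-0.001,0],"spin": 0,"gripper": -1},
    {"slide": [0,-0.002,0],"spin": 0,"gripper": -1},
    {"slide": [0,-0.002,0],"spin": 0,"gripper": -1},
    {"slide": [0,-0.002,0],"spin": 0,"gripper": -1},
  ],
)

```text
t: 9.77
tool_pos: [0.4297, -0.2831, 0.1325]
tool_rot: [2.105, 2.326, 0.003]
contact_force: [6.2, 1.3, 4.6]
opening: 0.0101
grip_force: 59.4
```

Request:
arm_command(
  increments=[
    {"slide": [0,-0.001,0],"spin": 0,"gripper": -1},
    {"slide": [0,-0.0015,0],"spin": 0,"gripper": -1},
    {"slide": [0,-0.0015,0],"spin": 0,"gripper": -1},
  ],
)

```text
t: 10.02
tool_pos: [0.4294, -0.2831, 0.1325]
tool_rot: [2.103, 2.324, 0.007]
contact_force: [12.1, 1.2, 0.9]
opening: 0.0097
grip_force: 59.1
```

Request:
arm_command(
  increments=[
    {"slide": [0,0.001,0],"spin": 0,"gripper": -1},
    {"slide": [0,0.002,0],"spin": 0,"gripper": -1},
    {"slide": [0,0.003,0],"spin": 0,"gripper": -1},
    {"slide": [0,0.0035,0],"spin": 0,"gripper": -1},
    {"slide": [0,0.0035,0],"spin": 0,"gripper": -1},
  ],
)

```text
t: 10.43
tool_pos: [0.4314, -0.2829, 0.1325]
tool_rot: [2.105, 2.327, 0.001]
contact_force: [4.4, 0.8, 6.1]
opening: 0.0097
grip_force: 59.6
```

Request:
arm_command(
  increments=[
    {"slide": [0,0.0005,0],"spin": 0,"gripper": -1},
    {"slide": [0,0.001,0],"spin": 0,"gripper": -1},
    {"slide": [0,0.001,0],"spin": 0,"gripper": -1},
  ],
)

```text
t: 10.68
tool_pos: [0.4319, -0.2829, 0.1325]
tool_rot: [2.106, 2.328, -0.0]
contact_force: [1.4, 0.9, 7.0]
opening: 0.0102
grip_force: 59.8
```

Request:
arm_command(
  increments=[
    {"slide": [0,0,0],"spin": 0,"gripper": -0.6},
    {"slide": [0,0,0],"spin": 0,"gripper": 0},
    {"slide": [0,0,0],"spin": 0,"gripper": 0},
    {"slide": [0,0,-0.03],"spin": 0,"gripper": 0},
    {"slide": [0,0,-0.06],"spin": 0,"gripper": 0.2},
    {"slide": [0,0.02,-0.1],"spin": 0,"gripper": 0.2},
    {"slide": [0,0.04,-0.13],"spin": 0,"gripper": 0.2},
    {"slide": [0,0.07,-0.16],"spin": 0,"gripper": 0.2},
  ],
)

```text
t: 11.35
tool_pos: [0.4999, -0.2753, 0.292]
tool_rot: [-2.109, -2.328, 0.002]
contact_force: [1.0, -0.7, -0.5]
opening: 0.0515
grip_force: 0.0
```

Request:
arm_command(
  increments=[
    {"slide": [0,0,0],"spin": 0,"gripper": 0.2},
    {"slide": [0,0,0],"spin": 0,"gripper": 0.2},
  ],
)

```text
t: 11.52
tool_pos: [0.5015, -0.2755, 0.2923]
tool_rot: [2.104, 2.329, -0.0]
contact_force: [0.7, 0.4, -0.7]
opening: 0.0514
grip_force: 0.0
```

```bash
python3 - <<'E'
from h import *
snap('wrist','w5');o=status.get_obs();M=R.from_rotvec(o['tool_rot']).as_matrix();print(o['tool_pos'],np.degrees(np.arctan2(M[1,1],M[0,1])),o['opening'])
cv2.imwrite('pics/w5c.png',cv2.resize(cv2.imread('pics/w5.png')[30:290,240:480],None,fx=2.3,fy=2.3,interpolation=cv2.INTER_CUBIC))
E
```

```text
[ 0.50014463 -0.27505227  0.2897366 ] 5.7812552399004575 0.05127317038794285
```

View pics/w5c.png

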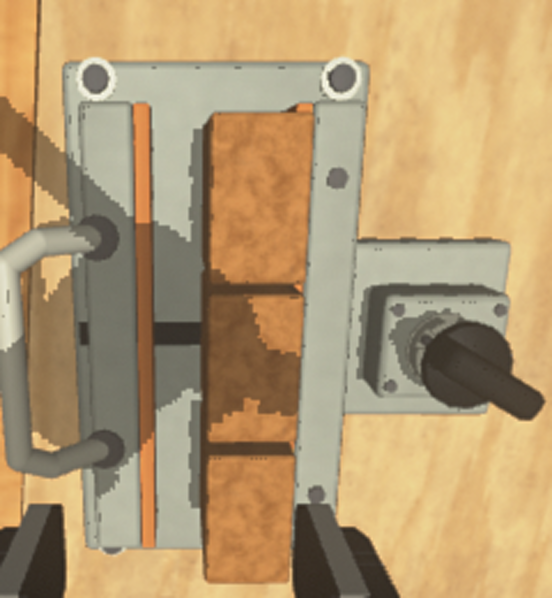

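Request:
arm_command(
  increments=[
    {"slide": [0.022,0.01,0.02],"spin": 0,"gripper": 0.4},
    {"slide": [0.044,0.02,0.04],"spin": 0,"gripper": 0.4},
    {"slide": [0.0658,0.0298,0.06],"spin": 0,"gripper": 0.4},
    {"slide": [0.0658,0.0298,0.08],"spin": 0,"gripper": 0.4},
    {"slide": [0.0658,0.0298,0.1],"spin": 0,"gripper": 0.4},
    {"slide": [0.0658,0.0298,0.1],"spin": 0,"gripper": 0.4},
    {"slide": [0.0658,0.0298,0.1],"spin": 0,"gripper": 0.4},
    {"slide": [0.0658,0.0298,0.1],"spin": 0,"gripper": 0.4},
  ],
  newtons=60,
)

```text
t: 12.23
tool_pos: [0.5228, -0.2071, 0.1901]
tool_rot: [-2.108, -2.328, 0.001]
contact_force: [0.6, 0.2, -0.2]
opening: 0.0599
grip_force: 0.0
```

```bash
cat >> h.py <<'E'
def go(x,y,z,az=None,p=None):
    import time
    o=status.get_obs();M=R.from_rotvec(o['tool_rot']).as_matrix();a=np.degrees(np.arctan2(M[1,1],M[0,1]))
    c=np.array(o['tool_pos']) if p is None else np.array(p)
    print('at',o['tool_pos'].round(4),'az',a.round(2),'slide',(M.T@(np.array([x,y,z])-c)).round(4),'spin',None if az is None else round(a-az,1),'open',round(o['opening'],4))
E
python3 - <<'E'
from h import *
go(.524,-.207,.126,5.8)
E
```

```text
at [ 0.5228 -0.2071  0.1901] az 5.7 slide [-0.0001  0.0013  0.0641] spin -0.1 open 0.0599
```

Request:
arm_command(
  increments=[
    {"slide": [0,0.001,0.02],"spin": 0,"gripper": 0.4},
    {"slide": [0,0.001,0.04],"spin": 0,"gripper": 0.4},
    {"slide": [0,0.001,0.055],"spin": 0,"gripper": 0.4},
    {"slide": [0,0.001,0.064],"spin": 0,"gripper": 0.4},
    {"slide": [0,0.001,0.064],"spin": 0,"gripper": 0.4},
    {"slide": [0,0.001,0.064],"spin": 0,"gripper": 0.1},
    {"slide": [0,0.001,0.064],"spin": 0,"gripper": -0.3},
    {"slide": [0,0.001,0.064],"spin": 0,"gripper": -0.3},
  ],
  newtons=60,
)

```text
t: 12.9
tool_pos: [0.525, -0.2074, 0.1282]
tool_rot: [2.106, 2.329, -0.0]
contact_force: [-3.1, -0.0, 3.2]
opening: 0.0373
grip_force: 60.7
```

Request:
arm_command(
  increments=[
    {"slide": [0,0,0],"spin": 0,"gripper": -0.5},
    {"slide": [0,0,0],"spin": 0,"gripper": -0.5},
  ],
  newtons=60,
)

```text
t: 13.07
tool_pos: [0.525, -0.2074, 0.1282]
tool_rot: [2.106, 2.329, -0.001]
contact_force: [-3.1, 0.0, 5.9]
opening: 0.0373
grip_force: 60.9
```

Request:
arm_command(
  increments=[
    {"slide": [0,0,-0.01],"spin": 0,"gripper": -0.5},
    {"slide": [0,0,-0.03],"spin": 0,"gripper": -0.5},
    {"slide": [0,0,-0.05],"spin": 0,"gripper": -0.5},
    {"slide": [0,0,-0.07],"spin": 0,"gripper": -0.5},
    {"slide": [0,0,-0.08],"spin": 0,"gripper": -0.5},
  ],
)

```text
t: 13.48
tool_pos: [0.5256, -0.2071, 0.2099]
tool_rot: [2.104, 2.327, 0.003]
contact_force: [1.2, 0.5, -0.1]
opening: 0.0373
grip_force: 60.4
```

Request:
arm_command(
  increments=[
    {"slide": [0.02,0,0],"spin": 1,"gripper": -0.5},
    {"slide": [0.05,0,0],"spin": 2,"gripper": -0.5},
    {"slide": [0.08,0,0],"spin": 4,"gripper": -0.5},
    {"slide": [0.115,0.0005,0],"spin": 6,"gripper": -0.5},
    {"slide": [0.15,0.001,0],"spin": 8.3,"gripper": -0.5},
    {"slide": [0.18,0.0015,0],"spin": 8.3,"gripper": -0.5},
    {"slide": [0.2,0.0015,0],"spin": 8.3,"gripper": -0.5},
    {"slide": [0.2048,0.0015,0],"spin": 8.3,"gripper": -0.5},
  ],
)

```text
t: 14.15
tool_pos: [0.5047, 0.0001, 0.2061]
tool_rot: [-2.266, -2.175, -0.001]
contact_force: [-0.4, -0.2, -1.3]
opening: 0.0374
grip_force: 60.4
```

Request:
arm_command(
  increments=[
    {"slide": [0,0,0.02],"spin": 0,"gripper": -0.5},
    {"slide": [0,0,0.04],"spin": 0,"gripper": -0.5},
    {"slide": [0,0,0.055],"spin": 0,"gripper": -0.5},
    {"slide": [0,0,0.065],"spin": 0,"gripper": -0.5},
    {"slide": [0,0,0.075],"spin": 0,"gripper": -0.5},
    {"slide": [0,0,0.075],"spin": 0,"gripper": -0.5},
    {"slide": [0,0,0.075],"spin": 0,"gripper": -0.5},
    {"slide": [0,0,0.075],"spin": 0,"gripper": -0.5},
  ],
)

```text
t: 14.82
tool_pos: [0.5061, -0.0031, 0.1323]
tool_rot: [2.27, 2.17, 0.002]
contact_force: [-0.2, -1.1, -1.9]
opening: 0.0373
grip_force: 60.4
```

```bash
python3 - <<'E'
from h import *
go(.5058,-.0035,.1175,-2.5);print(status.get_obs()['contact_force'])
snap('top','t1');snap('wrist','w6')
a=cv2.imread('pics/t1.png')[165:305,240:480]
cv2.imwrite('pics/t1c.png',cv2.resize(a,None,fx=3.3,fy=3.3,interpolation=cv2.INTER_CUBIC))
E
```

```text
at [ 0.5061 -0.0031  0.1323] az -2.57 slide [-0.0004 -0.0003  0.0148] spin -0.1 open 0.0373
[-0.1940887  -1.05950537 -1.86665098]
```

View pics/w6.png

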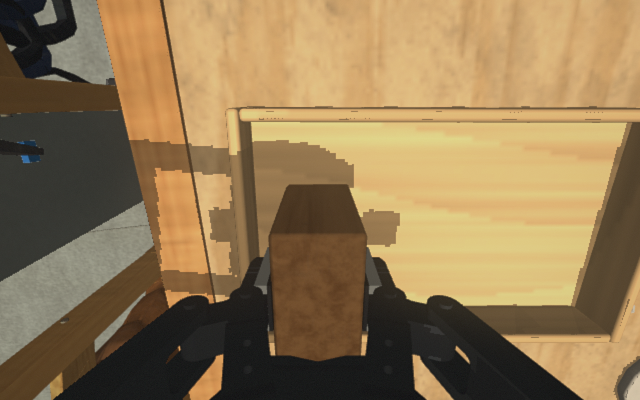

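Request:
arm_command(
  increments=[
    {"slide": [0,0,0.004],"spin": 0,"gripper": -0.5},
    {"slide": [0,0,0.008],"spin": 0,"gripper": -0.5},
    {"slide": [0,0,0.012],"spin": 0,"gripper": -0.5},
    {"slide": [0,0,0.0145],"spin": 0,"gripper": -0.5},
    {"slide": [0,0,0.0145],"spin": 0,"gripper": -0.5},
    {"slide": [0,0,0.0145],"spin": 0,"gripper": -0.5},
  ],
)

```text
t: 15.42
tool_pos: [0.5055, -0.0027, 0.1173]
tool_rot: [-2.27, -2.171, 0.0]
contact_force: [-2.1, 0.1, 4.7]
opening: 0.0375
grip_force: 60.7
```

Request:
arm_command(
  increments=[
    {"slide": [0,0,0],"spin": 0,"gripper": 0.1},
    {"slide": [0,0,0],"spin": 0,"gripper": 0.35},
    {"slide": [0,0,0],"spin": 0,"gripper": 0.35},
    {"slide": [0,0,-0.02],"spin": 0,"gripper": 0.35},
    {"slide": [0,0,-0.05],"spin": 0,"gripper": 0.35},
    {"slide": [0,0,-0.08],"spin": 0,"gripper": 0.4},
    {"slide": [0,0,-0.1],"spin": 0,"gripper": 0.4},
  ],
)

```text
t: 16.0
tool_pos: [0.5061, -0.0029, 0.2196]
tool_rot: [2.269, 2.17, 0.003]
contact_force: [-0.2, -0.2, 1.0]
opening: 0.0597
grip_force: 0.0
```

Request:
arm_command(
  increments=[
    {"slide": [-0.035,0.005,0],"spin": -2,"gripper": 0.4},
    {"slide": [-0.075,0.01,0],"spin": -4,"gripper": 0.4},
    {"slide": [-0.115,0.016,0],"spin": -6,"gripper": 0.4},
    {"slide": [-0.155,0.022,0],"spin": -8.3,"gripper": 0.4},
    {"slide": [-0.195,0.028,0],"spin": -8.3,"gripper": 0.4},
    {"slide": [-0.23,0.033,0],"spin": -8.3,"gripper": 0.4},
    {"slide": [-0.255,0.0367,0],"spin": -8.3,"gripper": 0.4},
    {"slide": [-0.2679,0.0367,0],"spin": -8.3,"gripper": 0.4},
  ],
)

```text
t: 16.67
tool_pos: [0.5301, -0.2752, 0.2167]
tool_rot: [2.11, 2.326, -0.001]
contact_force: [-0.2, 0.3, -0.6]
opening: 0.0596
grip_force: 0.0
```

Request:
arm_command(
  increments=[
    {"slide": [0,0,0],"spin": 0,"gripper": 0.4},
    {"slide": [0,0,0],"spin": 0,"gripper": 0.4},
  ],
)

```text
t: 16.83
tool_pos: [0.5299, -0.2718, 0.2164]
tool_rot: [-2.107, -2.328, -0.001]
contact_force: [0.1, -0.1, -0.7]
opening: 0.0595
grip_force: 0.0
```

```bash
python3 - <<'E'
from h import *
go(.5312,-.272,.128,5.8)
snap('wrist','w7');snap('top','t2')
a=cv2.imread('pics/w7.png');b=cv2.imread('pics/t2.png')[150:310,230:490]
a=cv2.resize(a,(400,250));b=cv2.resize(b,(400,246));
cv2.imwrite('pics/c7.png',cv2.vconcat([a,b]))
E
```

```text
at [ 0.5299 -0.2718  0.2164] az 5.7 slide [-0.0004  0.0013  0.0884] spin -0.1 open 0.0595
```

View pics/c7.png

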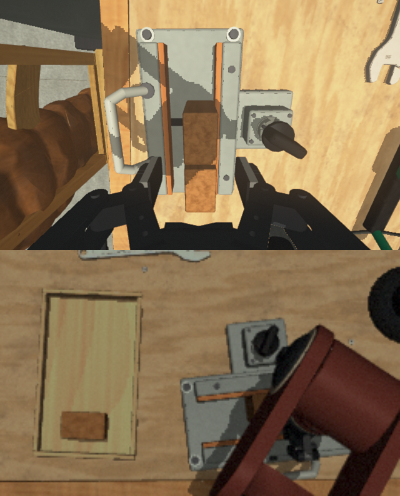

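Request:
arm_command(
  increments=[
    {"slide": [0,0.001,0.025],"spin": 0,"gripper": 0.4},
    {"slide": [0,0.001,0.05],"spin": 0,"gripper": 0.4},
    {"slide": [0,0.001,0.075],"spin": 0,"gripper": 0.4},
    {"slide": [0,0.001,0.0885],"spin": 0,"gripper": 0.4},
    {"slide": [0,0.001,0.0885],"spin": 0,"gripper": 0.4},
    {"slide": [0,0.001,0.0885],"spin": 0,"gripper": 0.1},
    {"slide": [0,0.001,0.0885],"spin": 0,"gripper": -0.3},
    {"slide": [0,0.001,0.0885],"spin": 0,"gripper": -0.5},
  ],
  newtons=60,
)

```text
t: 17.6
tool_pos: [0.5317, -0.2722, 0.1304]
tool_rot: [2.105, 2.329, -0.0]
contact_force: [-1.8, 1.1, 0.0]
opening: 0.0371
grip_force: 60.2
```

Request:
arm_command(
  increments=[
    {"slide": [0,0,0],"spin": 0,"gripper": -0.5},
    {"slide": [0,0,0],"spin": 0,"gripper": -0.5},
  ],
  newtons=60,
)

```text
t: 17.77
tool_pos: [0.5317, -0.2723, 0.1301]
tool_rot: [2.106, 2.329, 0.0]
contact_force: [-2.5, 1.9, 3.6]
opening: 0.0375
grip_force: 60.8
```

Request:
arm_command(
  increments=[
    {"slide": [0,0,-0.01],"spin": 0,"gripper": -0.5},
    {"slide": [0,0,-0.03],"spin": 0,"gripper": -0.5},
    {"slide": [0,0,-0.06],"spin": 0,"gripper": -0.5},
    {"slide": [0,0,-0.08],"spin": 0,"gripper": -0.5},
    {"slide": [0,0,-0.09],"spin": 0,"gripper": -0.5},
  ],
)

```text
t: 18.18
tool_pos: [0.5327, -0.2729, 0.2231]
tool_rot: [2.103, 2.325, 0.002]
contact_force: [0.1, -0.8, -0.4]
opening: 0.0373
grip_force: 60.3
```

Request:
arm_command(
  increments=[
    {"slide": [0.03,0.008,0],"spin": 1,"gripper": -0.5},
    {"slide": [0.068,0.02,0],"spin": 3,"gripper": -0.5},
    {"slide": [0.106,0.031,0],"spin": 5,"gripper": -0.5},
    {"slide": [0.144,0.042,0],"spin": 7,"gripper": -0.5},
    {"slide": [0.182,0.053,0],"spin": 8.3,"gripper": -0.5},
    {"slide": [0.22,0.064,0],"spin": 8.3,"gripper": -0.5},
    {"slide": [0.247,0.072,0],"spin": 8.3,"gripper": -0.5},
    {"slide": [0.2593,0.0756,0],"spin": 8.3,"gripper": -0.5},
  ],
)

```text
t: 18.85
tool_pos: [0.5805, -0.003, 0.2182]
tool_rot: [-2.266, -2.175, -0.002]
contact_force: [0.0, -0.3, -1.0]
opening: 0.0375
grip_force: 60.3
```

Request:
arm_command(
  increments=[
    {"slide": [0,0,0.02],"spin": 0,"gripper": -0.5},
    {"slide": [0,0,0.04],"spin": 0,"gripper": -0.5},
    {"slide": [0,0,0.06],"spin": 0,"gripper": -0.5},
    {"slide": [0,0,0.08],"spin": 0,"gripper": -0.5},
    {"slide": [0,0,0.09],"spin": 0,"gripper": -0.5},
    {"slide": [0,0,0.09],"spin": 0,"gripper": -0.5},
    {"slide": [0,0,0.09],"spin": 0,"gripper": -0.5},
  ],
)

```text
t: 19.43
tool_pos: [0.5802, -0.0068, 0.1281]
tool_rot: [-2.27, -2.17, 0.001]
contact_force: [-0.1, 0.3, -0.6]
opening: 0.0373
grip_force: 60.3
```

```bash
python3 - <<'E'
from h import *
go(.5807,-.0067,.119,-2.5)
E
```

```text
at [ 0.5802 -0.0068  0.1281] az -2.58 slide [0.0001 0.0005 0.0091] spin -0.1 open 0.0373
```

Request:
arm_command(
  increments=[
    {"slide": [0,0,0.003],"spin": 0,"gripper": -0.5},
    {"slide": [0,0,0.006],"spin": 0,"gripper": -0.5},
    {"slide": [0,0,0.009],"spin": 0,"gripper": -0.5},
    {"slide": [0,0,0.0095],"spin": 0,"gripper": -0.5},
    {"slide": [0,0,0.0095],"spin": 0,"gripper": -0.5},
    {"slide": [0,0,0.0095],"spin": 0,"gripper": -0.5},
  ],
)

```text
t: 19.93
tool_pos: [0.5805, -0.0064, 0.1192]
tool_rot: [2.27, 2.171, 0.0]
contact_force: [0.2, -0.9, 0.1]
opening: 0.0375
grip_force: 60.3
```

Request:
arm_command(
  increments=[
    {"slide": [0,0,0.001],"spin": 0,"gripper": -0.5},
    {"slide": [0,0,0.001],"spin": 0,"gripper": -0.5},
    {"slide": [0,0,0.001],"spin": 0,"gripper": -0.5},
  ],
)

```text
t: 20.18
tool_pos: [0.5807, -0.0063, 0.1191]
tool_rot: [2.27, 2.171, 0.0]
contact_force: [-3.1, 0.2, 5.7]
opening: 0.0374
grip_force: 60.9
```

Request:
arm_command(
  increments=[
    {"slide": [0,0,0],"spin": 0,"gripper": 0.1},
    {"slide": [0,0,0],"spin": 0,"gripper": 0.35},
    {"slide": [0,0,0],"spin": 0,"gripper": 0.35},
    {"slide": [0,0,-0.02],"spin": 0,"gripper": 0.35},
    {"slide": [0,0,-0.05],"spin": 0,"gripper": 0.35},
    {"slide": [0,0,-0.08],"spin": 0,"gripper": 0.4},
    {"slide": [0,0,-0.1],"spin": 0,"gripper": 0.4},
  ],
)

```text
t: 20.77
tool_pos: [0.5811, -0.0065, 0.2207]
tool_rot: [2.269, 2.17, 0.003]
contact_force: [0.7, 0.0, 0.9]
opening: 0.0597
grip_force: 0.0
```

Request:
arm_command(
  increments=[
    {"slide": [-0.035,-0.003,0],"spin": -2,"gripper": 0.4},
    {"slide": [-0.075,-0.006,0],"spin": -4,"gripper": 0.4},
    {"slide": [-0.115,-0.009,0],"spin": -6,"gripper": 0.4},
    {"slide": [-0.155,-0.013,0],"spin": -8,"gripper": 0.4},
    {"slide": [-0.195,-0.016,0],"spin": -8,"gripper": 0.4},
    {"slide": [-0.235,-0.019,0],"spin": -8,"gripper": 0.4},
    {"slide": [-0.265,-0.022,0],"spin": -8,"gripper": 0.4},
    {"slide": [-0.28,-0.023,0],"spin": -8,"gripper": 0.4},
  ],
)

```text
t: 21.43
tool_pos: [0.544, -0.2886, 0.2178]
tool_rot: [2.117, 2.321, -0.001]
contact_force: [-0.7, 0.4, 0.2]
opening: 0.0595
grip_force: 0.0
```

```bash
python3 - <<'E'
from h import *
go(.5385,-.339,.15,5.8)
snap('wrist','w8');snap('top','t3')
b=cv2.imread('pics/t3.png')[150:310,230:490]
a=cv2.imread('pics/w8.png')[:,100:560]
a=cv2.resize(a,(448,390))
b=cv2.resize(b,(350,390*350//434))
b=cv2.copyMakeBorder(b,0,390-b.shape[0],0,0,cv2.BORDER_CONSTANT)
cv2.imwrite('pics/c8.png',cv2.hconcat([a,b]))
E
```

```text
at [ 0.544  -0.2886  0.2178] az 5.26 slide [-0.0496 -0.0101  0.0679] spin -0.5 open 0.0595
```

View pics/c8.png

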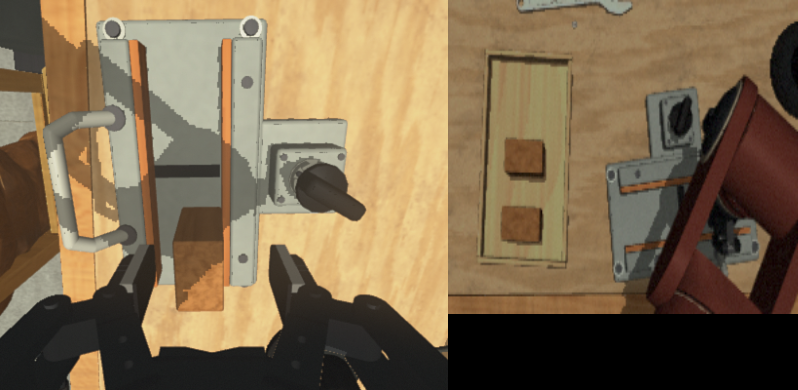

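Request:
arm_command(
  increments=[
    {"slide": [-0.025,-0.005,0.02],"spin": -0.4,"gripper": 0.4},
    {"slide": [-0.051,-0.0105,0.03],"spin": -0.4,"gripper": 0.4},
    {"slide": [-0.051,-0.0105,0.03],"spin": -0.4,"gripper": 0.4},
    {"slide": [-0.051,-0.0105,0.03],"spin": -0.4,"gripper": 0.4},
  ],
)

```text
t: 21.87
tool_pos: [0.5392, -0.3358, 0.1866]
tool_rot: [-2.104, -2.33, -0.001]
contact_force: [1.1, -0.1, 0.2]
opening: 0.0594
grip_force: 0.0
```

```bash
python3 - <<'E'
from h import *
go(.5385,-.339,.129,5.8)
E
```

```text
at [ 0.5392 -0.3358  0.1866] az 5.83 slide [-0.0032 -0.0009  0.0576] spin 0.0 open 0.0594
```

Request:
arm_command(
  increments=[
    {"slide": [-0.003,-0.001,0.015],"spin": 0,"gripper": 0.4},
    {"slide": [-0.003,-0.001,0.035],"spin": 0,"gripper": 0.4},
    {"slide": [-0.003,-0.001,0.05],"spin": 0,"gripper": 0.4},
    {"slide": [-0.003,-0.001,0.0575],"spin": 0,"gripper": 0.4},
    {"slide": [-0.003,-0.001,0.0575],"spin": 0,"gripper": 0.4},
    {"slide": [-0.003,-0.001,0.0575],"spin": 0,"gripper": 0.1},
    {"slide": [-0.003,-0.001,0.0575],"spin": 0,"gripper": -0.3},
    {"slide": [-0.003,-0.001,0.0575],"spin": 0,"gripper": -0.5},
  ],
  newtons=60,
)

```text
t: 22.53
tool_pos: [0.5388, -0.3402, 0.1316]
tool_rot: [2.104, 2.332, -0.001]
contact_force: [-2.1, 0.1, 0.3]
opening: 0.0373
grip_force: 60.3
```

Request:
arm_command(
  increments=[
    {"slide": [0,0,0],"spin": 0,"gripper": -0.5},
    {"slide": [0,0,0],"spin": 0,"gripper": -0.5},
  ],
)

```text
t: 22.7
tool_pos: [0.5388, -0.3402, 0.1314]
tool_rot: [2.105, 2.331, -0.0]
contact_force: [-3.1, 1.1, 4.0]
opening: 0.0373
grip_force: 60.7
```

Request:
arm_command(
  increments=[
    {"slide": [0,0,-0.01],"spin": 0,"gripper": -0.5},
    {"slide": [0,0,-0.03],"spin": 0,"gripper": -0.5},
    {"slide": [0,0,-0.06],"spin": 0,"gripper": -0.5},
    {"slide": [0,0,-0.09],"spin": 0,"gripper": -0.5},
    {"slide": [0,0,-0.1],"spin": 0,"gripper": -0.5},
  ],
)

```text
t: 23.12
tool_pos: [0.5406, -0.3412, 0.2368]
tool_rot: [2.099, 2.325, 0.002]
contact_force: [1.1, -1.5, -1.0]
opening: 0.0373
grip_force: 60.5
```

Request:
arm_command(
  increments=[
    {"slide": [0.03,0.003,0],"spin": 0,"gripper": -0.5},
    {"slide": [0.065,0.008,0],"spin": 0,"gripper": -0.5},
    {"slide": [0.1,0.012,0],"spin": 0,"gripper": -0.5},
    {"slide": [0.135,0.018,0],"spin": 0,"gripper": -0.5},
    {"slide": [0.17,0.025,0],"spin": 0,"gripper": -0.5},
    {"slide": [0.2,0.03,0],"spin": 0,"gripper": -0.5},
  ],
)

```text
t: 23.62
tool_pos: [0.5479, -0.1357, 0.2299]
tool_rot: [-2.105, -2.332, -0.001]
contact_force: [0.0, 0.1, -0.8]
opening: 0.0371
grip_force: 60.5
```

Request:
arm_command(
  increments=[
    {"slide": [0.025,0.025,0],"spin": 2,"gripper": -0.5},
    {"slide": [0.05,0.05,0],"spin": 4,"gripper": -0.5},
    {"slide": [0.075,0.075,0],"spin": 6,"gripper": -0.5},
    {"slide": [0.1,0.1,0],"spin": 8.3,"gripper": -0.5},
    {"slide": [0.1167,0.1197,0],"spin": 8.3,"gripper": -0.5},
    {"slide": [0.1167,0.1197,0.03],"spin": 8.3,"gripper": -0.5},
    {"slide": [0.1167,0.1197,0.06],"spin": 8.3,"gripper": -0.5},
    {"slide": [0.1167,0.1197,0.08],"spin": 8.3,"gripper": -0.5},
  ],
)

```text
t: 24.28
tool_pos: [0.6545, -0.0086, 0.1471]
tool_rot: [-2.266, -2.173, 0.002]
contact_force: [-0.9, 0.4, -1.8]
opening: 0.0374
grip_force: 60.7
```

Request:
arm_command(
  increments=[
    {"slide": [0,0,0.01],"spin": 0,"gripper": -0.5},
    {"slide": [0,0,0.018],"spin": 0,"gripper": -0.5},
    {"slide": [0,0,0.018],"spin": 0,"gripper": -0.5},
    {"slide": [0,0,0.018],"spin": 0,"gripper": -0.5},
  ],
)

```text
t: 24.62
tool_pos: [0.6558, -0.0098, 0.1332]
tool_rot: [2.268, 2.172, 0.001]
contact_force: [0.1, -0.1, -1.8]
opening: 0.0373
grip_force: 60.7
```

```bash
python3 - <<'E'
from h import *
go(.6557,-.01,.1204,-2.5)
E
```

```text
at [ 0.6558 -0.0098  0.1332] az -2.47 slide [-0.0002 -0.0001  0.0128] spin 0.0 open 0.0373
```

Request:
arm_command(
  increments=[
    {"slide": [0,0,0.004],"spin": 0,"gripper": -0.5},
    {"slide": [0,0,0.008],"spin": 0,"gripper": -0.5},
    {"slide": [0,0,0.012],"spin": 0,"gripper": -0.5},
    {"slide": [0,0,0.0135],"spin": 0,"gripper": -0.5},
    {"slide": [0,0,0.0135],"spin": 0,"gripper": -0.5},
    {"slide": [0,0,0.0135],"spin": 0,"gripper": -0.5},
  ],
)

```text
t: 25.12
tool_pos: [0.6561, -0.0097, 0.1204]
tool_rot: [2.267, 2.172, 0.002]
contact_force: [-1.6, -0.0, 5.6]
opening: 0.0373
grip_force: 61.1
```

Request:
arm_command(
  increments=[
    {"slide": [0,0,0],"spin": 0,"gripper": 0.1},
    {"slide": [0,0,0],"spin": 0,"gripper": 0.35},
    {"slide": [0,0,0],"spin": 0,"gripper": 0.35},
    {"slide": [0,0,-0.02],"spin": 0,"gripper": 0.35},
    {"slide": [0,0,-0.05],"spin": 0,"gripper": 0.35},
    {"slide": [0,0,-0.08],"spin": 0,"gripper": 0.35},
    {"slide": [0,0,-0.1],"spin": 0,"gripper": 0.2},
  ],
)

```text
t: 25.7
tool_pos: [0.6559, -0.0097, 0.2215]
tool_rot: [2.267, 2.172, 0.003]
contact_force: [0.9, -0.1, 1.2]
opening: 0.0513
grip_force: 0.0
```

Request:
arm_command(
  increments=[
    {"slide": [-0.028,-0.021,0],"spin": -2,"gripper": 0},
    {"slide": [-0.056,-0.042,0],"spin": -4,"gripper": 0},
    {"slide": [-0.084,-0.063,0],"spin": -6,"gripper": 0},
    {"slide": [-0.112,-0.084,0],"spin": -8.3,"gripper": 0},
    {"slide": [-0.14,-0.105,0],"spin": -8.3,"gripper": 0},
    {"slide": [-0.168,-0.126,0],"spin": -8.3,"gripper": 0},
    {"slide": [-0.196,-0.147,0],"spin": -8.3,"gripper": 0},
    {"slide": [-0.212,-0.159,0],"spin": -8.3,"gripper": 0},
  ],
)

```text
t: 26.37
tool_pos: [0.4852, -0.2165, 0.2183]
tool_rot: [-2.107, -2.329, 0.002]
contact_force: [0.4, -0.2, 0.3]
opening: 0.0428
grip_force: 0.0
```

Request:
arm_command(
  increments=[
    {"slide": [0,0,0],"spin": 0,"gripper": 0},
    {"slide": [0,0,0],"spin": 0,"gripper": 0},
  ],
)

```text
t: 26.53
tool_pos: [0.4868, -0.2151, 0.2186]
tool_rot: [-2.108, -2.329, -0.001]
contact_force: [-0.3, 0.3, -0.1]
opening: 0.0423
grip_force: 0.0
```

```bash
python3 - <<'E'
from h import *
go(.4319,-.2829,.1325,5.8)
snap('top','t4')
# block-coloured blobs
a=cv2.imread('pics/t4.png');h=cv2.cvtColor(a,cv2.COLOR_BGR2HSV)
m=cv2.inRange(h,(4,110,50),(13,255,200));m[:, :250]=0;m[:,345:]=0;m[:170]=0;m[300:]=0
n,l,s,c=cv2.connectedComponentsWithStats(m)
for i in range(1,n):
    if s[i,4]>60: print(s[i],c[i].round(1),ray('t4',*c[i],.082).round(3))
E
```

```text
at [ 0.4868 -0.2151  0.2186] az 5.72 slide [-0.062  -0.0614  0.0861] spin -0.1 open 0.0423
```

Request:
arm_command(
  increments=[
    {"slide": [-0.025,-0.025,0],"spin": 0,"gripper": 0},
    {"slide": [-0.05,-0.05,0],"spin": 0,"gripper": 0},
    {"slide": [-0.062,-0.061,0.02],"spin": 0,"gripper": 0},
    {"slide": [-0.062,-0.061,0.04],"spin": 0,"gripper": 0},
    {"slide": [-0.062,-0.061,0.05],"spin": 0,"gripper": 0},
    {"slide": [-0.062,-0.061,0.05],"spin": 0,"gripper": 0},
    {"slide": [-0.062,-0.061,0.05],"spin": 0,"gripper": 0},
  ],
)

```text
t: 27.17
tool_pos: [0.4335, -0.2815, 0.1683]
tool_rot: [-2.102, -2.333, -0.0]
contact_force: [-0.5, -0.5, 0.2]
opening: 0.043
grip_force: 0.0
```

```bash
python3 - <<'E'
from h import *
go(.4319,-.2829,.1325,5.8)
a=cv2.imread('pics/t4.png');h=cv2.cvtColor(a,cv2.COLOR_BGR2HSV)
for x in(.506,.581,.656,.62):
    u,v=proj('t4',[x,-.006,.082]);print(u,v,h[int(v),int(u)])
E
```

```text
at [ 0.4335 -0.2815  0.1683] az 5.95 slide [-0.0013 -0.0017  0.0358] spin 0.2 open 0.043
286.10414073801604 262.95463465161544 [ 14 160 118]
286.30421780395534 228.45627273038838 [ 14 157 112]
286.5006253559347 194.59062810772394 [ 14 158 113]
286.4068012747652 210.7682799236158 [ 18 111 101]
```

Request:
arm_command(
  increments=[
    {"slide": [-0.001,-0.0012,0.012],"spin": 0,"gripper": 0},
    {"slide": [-0.001,-0.0012,0.024],"spin": 0,"gripper": 0},
    {"slide": [-0.001,-0.0012,0.0355],"spin": 0,"gripper": 0},
    {"slide": [-0.001,-0.0012,0.0355],"spin": 0,"gripper": 0},
    {"slide": [-0.001,-0.0012,0.0355],"spin": 0,"gripper": -0.4},
    {"slide": [-0.001,-0.0012,0.0355],"spin": 0,"gripper": -0.6},
    {"slide": [-0.001,-0.0012,0.0355],"spin": 0,"gripper": -1},
    {"slide": [-0.001,-0.0012,0.0355],"spin": 0,"gripper": -1},
  ],
  newtons=60,
)

```text
t: 27.83
tool_pos: [0.4322, -0.2838, 0.1339]
tool_rot: [2.105, 2.331, 0.0]
contact_force: [1.1, -0.1, -0.9]
opening: 0.0098
grip_force: 58.5
```

Request:
arm_command(
  increments=[
    {"slide": [0,0,0],"spin": 0,"gripper": -1},
    {"slide": [0,0,0],"spin": 0,"gripper": -1},
  ],
)

```text
t: 28.0
tool_pos: [0.4322, -0.2838, 0.1339]
tool_rot: [2.105, 2.331, 0.0]
contact_force: [0.6, 0.1, 1.5]
opening: 0.01
grip_force: 58.5
```

Request:
arm_command(
  increments=[
    {"slide": [0,0.0007,0],"spin": 0,"gripper": -1},
    {"slide": [0,0.0014,0],"spin": 0,"gripper": -1},
    {"slide": [0,0.0021,0],"spin": 0,"gripper": -1},
    {"slide": [0,0.0028,0],"spin": 0,"gripper": -1},
    {"slide": [0,0.0035,0],"spin": 0,"gripper": -1},
    {"slide": [0,0.0042,0],"spin": 0,"gripper": -1},
    {"slide": [0,0.005,0],"spin": 0,"gripper": -1},
    {"slide": [0,0.006,0],"spin": 0,"gripper": -1},
  ],
)

```text
t: 28.67
tool_pos: [0.4346, -0.2837, 0.1338]
tool_rot: [-2.098, -2.327, 0.012]
contact_force: [-12.1, 0.2, 11.4]
opening: 0.0101
grip_force: 60.0
```

Request:
arm_command(
  increments=[
    {"slide": [0,0.002,0],"spin": 0,"gripper": -1},
    {"slide": [0,0.004,0],"spin": 0,"gripper": -1},
    {"slide": [0,0.006,0],"spin": 0,"gripper": -1},
    {"slide": [0,0.009,0],"spin": 0,"gripper": -1},
    {"slide": [0,0.012,0],"spin": 0,"gripper": -1},
    {"slide": [0,0.015,0],"spin": 0,"gripper": -1},
    {"slide": [0,0.018,0],"spin": 0,"gripper": -1},
    {"slide": [0,0.021,0],"spin": 0,"gripper": -1},
  ],
)

```text
t: 29.33
tool_pos: [0.4595, -0.281, 0.1339]
tool_rot: [2.104, 2.331, 0.0]
contact_force: [1.9, 0.3, 4.8]
opening: 0.01
grip_force: 59.4
```

Request:
arm_command(
  increments=[
    {"slide": [0,0.003,0],"spin": 0,"gripper": -1},
    {"slide": [0,0.006,0],"spin": 0,"gripper": -1},
    {"slide": [0,0.009,0],"spin": 0,"gripper": -1},
    {"slide": [0,0.012,0],"spin": 0,"gripper": -1},
    {"slide": [0,0.015,0],"spin": 0,"gripper": -1},
    {"slide": [0,0.018,0],"spin": 0,"gripper": -1},
    {"slide": [0,0.021,0],"spin": 0,"gripper": -1},
    {"slide": [0,0.024,0],"spin": 0,"gripper": -1},
  ],
)

```text
t: 30.0
tool_pos: [0.4831, -0.2786, 0.1339]
tool_rot: [2.105, 2.332, -0.0]
contact_force: [0.7, 1.4, 5.7]
opening: 0.0098
grip_force: 59.6
```

Request:
arm_command(
  increments=[
    {"slide": [0,0.0015,0],"spin": 0,"gripper": -1},
    {"slide": [0,0.003,0],"spin": 0,"gripper": -1},
    {"slide": [0,0.0045,0],"spin": 0,"gripper": -1},
    {"slide": [0,0.006,0],"spin": 0,"gripper": -1},
    {"slide": [0,0.007,0],"spin": 0,"gripper": -1},
    {"slide": [0,0.008,0],"spin": 0,"gripper": -1},
    {"slide": [0,0.009,0],"spin": 0,"gripper": -1},
    {"slide": [0,0.009,0],"spin": 0,"gripper": -1},
  ],
)

```text
t: 30.67
tool_pos: [0.4921, -0.2776, 0.1339]
tool_rot: [2.105, 2.331, 0.0]
contact_force: [2.4, 0.6, 5.5]
opening: 0.0099
grip_force: 59.5
```

Request:
arm_command(
  increments=[
    {"slide": [0,0.0005,0],"spin": 0,"gripper": -1},
    {"slide": [0,0.001,0],"spin": 0,"gripper": -1},
    {"slide": [0,0.0015,0],"spin": 0,"gripper": -1},
    {"slide": [0,0.002,0],"spin": 0,"gripper": -1},
    {"slide": [0,0.002,0],"spin": 0,"gripper": -1},
  ],
)

```text
t: 31.08
tool_pos: [0.4932, -0.2776, 0.1339]
tool_rot: [-2.104, -2.331, 0.003]
contact_force: [-1.7, 0.7, 8.3]
opening: 0.0097
grip_force: 59.8
```

Request:
arm_command(
  increments=[
    {"slide": [0,0,0],"spin": 0,"gripper": -0.6},
    {"slide": [0,0,0],"spin": 0,"gripper": 0},
    {"slide": [0,0,0],"spin": 0,"gripper": 0},
    {"slide": [0,0,-0.02],"spin": 0,"gripper": 0},
    {"slide": [0,0,-0.05],"spin": 0,"gripper": 0},
    {"slide": [0,0,-0.08],"spin": 0,"gripper": 0},
    {"slide": [0,0,-0.1],"spin": 0,"gripper": 0},
  ],
)

```text
t: 31.67
tool_pos: [0.4937, -0.2776, 0.2355]
tool_rot: [2.104, 2.331, -0.001]
contact_force: [0.8, -0.3, 1.1]
opening: 0.0428
grip_force: 0.0
```

Request:
arm_command(
  increments=[
    {"slide": [0,0.02,0],"spin": -7,"gripper": 0},
    {"slide": [0,0.045,0],"spin": -14,"gripper": 0},
    {"slide": [0,0.07,0],"spin": -21,"gripper": 0},
    {"slide": [0,0.095,0],"spin": -28,"gripper": 0},
    {"slide": [0,0.12,0],"spin": -35,"gripper": 0},
    {"slide": [0.0005,0.1297,0],"spin": -42,"gripper": 0},
    {"slide": [0.0005,0.1297,0],"spin": -49,"gripper": 0},
    {"slide": [0.0005,0.1297,0],"spin": -56,"gripper": 0},
  ],
)

```text
t: 32.33
tool_pos: [0.6228, -0.2632, 0.2319]
tool_rot: [-0.753, -3.048, -0.0]
contact_force: [-0.0, 0.4, -0.0]
opening: 0.0428
grip_force: 0.0
```

Request:
arm_command(
  increments=[
    {"slide": [0,0,0.02],"spin": -4,"gripper": 0},
    {"slide": [0,0,0.04],"spin": -4,"gripper": 0},
    {"slide": [0,0,0.04],"spin": -4,"gripper": 0},
    {"slide": [0,0,0.04],"spin": -4,"gripper": 0},
  ],
)

```text
t: 32.67
tool_pos: [0.6213, -0.263, 0.1909]
tool_rot: [-0.657, -3.067, -0.002]
contact_force: [0.3, -0.2, 0.0]
opening: 0.0425
grip_force: 0.0
```

```bash
python3 - <<'E'
from h import *
go(.6223,-.264,.159,65.8)
E
```

```text
at [ 0.6213 -0.263   0.1909] az 65.83 slide [-0.0014 -0.0005  0.0318] spin 0.0 open 0.0425
```

Request:
arm_command(
  increments=[
    {"slide": [-0.001,-0.0003,0.012],"spin": 0,"gripper": 0},
    {"slide": [-0.001,-0.0003,0.024],"spin": 0,"gripper": 0},
    {"slide": [-0.001,-0.0003,0.0315],"spin": 0,"gripper": 0},
    {"slide": [-0.001,-0.0003,0.0315],"spin": 0,"gripper": 0},
    {"slide": [-0.001,-0.0003,0.0315],"spin": 0,"gripper": -0.5},
    {"slide": [-0.001,-0.0003,0.0315],"spin": 0,"gripper": -1},
    {"slide": [-0.001,-0.0003,0.0315],"spin": 0,"gripper": -1},
    {"slide": [-0.001,-0.0003,0.0315],"spin": 0,"gripper": -1},
  ],
  newtons=60,
)

```text
t: 33.33
tool_pos: [0.6237, -0.2644, 0.1627]
tool_rot: [0.657, 3.071, -0.0]
contact_force: [-0.1, -0.2, 1.9]
opening: 0.0113
grip_force: 61.4
```

Request:
arm_command(
  increments=[
    {"slide": [0,0,-0.002],"spin": 0,"gripper": -1},
    {"slide": [0,0,-0.004],"spin": 0,"gripper": -1},
    {"slide": [0,0,-0.006],"spin": 0,"gripper": -1},
    {"slide": [0,0,-0.007],"spin": 0,"gripper": -1},
    {"slide": [0,0,-0.007],"spin": 0,"gripper": -1},
    {"slide": [0,0,-0.007],"spin": 0,"gripper": -1},
  ],
)

```text
t: 33.83
tool_pos: [0.6235, -0.2643, 0.1691]
tool_rot: [0.657, 3.071, -0.0]
contact_force: [3.6, -0.3, -4.0]
opening: 0.0116
grip_force: 60.9
```

Request:
arm_command(
  increments=[
    {"slide": [0,0,0],"spin": 7,"gripper": -1},
    {"slide": [0,0,0],"spin": 14,"gripper": -1},
    {"slide": [0,0,0],"spin": 21,"gripper": -1},
    {"slide": [0,0,0],"spin": 28,"gripper": -1},
    {"slide": [0,0,0],"spin": 35,"gripper": -1},
    {"slide": [0,0,0],"spin": 42,"gripper": -1},
    {"slide": [0,0,0],"spin": 49,"gripper": -1},
    {"slide": [0,0,0],"spin": 54,"gripper": -1},
  ],
)

```text
t: 34.5
tool_pos: [0.6228, -0.265, 0.1692]
tool_rot: [-1.987, -2.433, 0.003]
contact_force: [-0.9, -2.2, -1.0]
opening: 0.0114
grip_force: 61.1
```

Request:
arm_command(
  increments=[
    {"slide": [0,0,0],"spin": 3,"gripper": -1},
    {"slide": [0,0,0],"spin": 6,"gripper": -1},
    {"slide": [0,0,0],"spin": 6,"gripper": -1},
  ],
)

```text
t: 34.75
tool_pos: [0.6227, -0.265, 0.1691]
tool_rot: [-2.106, -2.331, 0.004]
contact_force: [-2.1, -2.7, -0.7]
opening: 0.0116
grip_force: 61.2
```

```bash
python3 - <<'E'
from h import *
go(.6223,-.264,.155,5.8);o=status.get_obs();print(o['contact_force'],o['wrist_torque'])
E
```

```text
at [ 0.6227 -0.265   0.1691] az 5.81 slide [ 0.0011 -0.0003  0.0141] spin 0.0 open 0.0116
[-2.09710833 -2.72624502 -0.6921239 ] [-0.51996805  0.20533948  0.04652663]
```

Request:
arm_command(
  increments=[
    {"slide": [0,0,0.002],"spin": 0,"gripper": -1},
    {"slide": [0,0,0.004],"spin": 0,"gripper": -1},
    {"slide": [0,0,0.006],"spin": 0,"gripper": -1},
    {"slide": [0,0,0.008],"spin": 0,"gripper": -1},
    {"slide": [0,0,0.01],"spin": 0,"gripper": -1},
    {"slide": [0,0,0.012],"spin": 0,"gripper": -1},
    {"slide": [0,0,0.014],"spin": 0,"gripper": -1},
    {"slide": [0,0,0.015],"spin": 0,"gripper": -1},
  ],
)

```text
t: 35.42
tool_pos: [0.6229, -0.2651, 0.1549]
tool_rot: [-2.104, -2.332, 0.003]
contact_force: [-6.1, -2.1, 8.9]
opening: 0.0115
grip_force: 62.5
```

Request:
arm_command(
  increments=[
    {"slide": [0,0,0.0005],"spin": 0,"gripper": -1},
    {"slide": [0,0,0.001],"spin": 0,"gripper": -1},
    {"slide": [0,0,0.001],"spin": 0,"gripper": -1},
  ],
)

```text
t: 35.67
tool_pos: [0.623, -0.265, 0.1549]
tool_rot: [-2.104, -2.333, 0.003]
contact_force: [-6.9, -1.7, 8.6]
opening: 0.0116
grip_force: 62.6
```

Request:
arm_command(
  increments=[
    {"slide": [0,0,0.001],"spin": 0,"gripper": -1},
    {"slide": [0,0,0.002],"spin": 0,"gripper": -1},
    {"slide": [0,0,0.002],"spin": 0,"gripper": -1},
  ],
)

```text
t: 35.92
tool_pos: [0.6232, -0.2651, 0.1548]
tool_rot: [-2.104, -2.333, 0.003]
contact_force: [-10.7, 0.4, 16.5]
opening: 0.0114
grip_force: 63.6
```

Request:
arm_command(
  increments=[
    {"slide": [0,0,-0.0025],"spin": 0,"gripper": -0.5},
    {"slide": [0,0,-0.0025],"spin": 0,"gripper": 0},
    {"slide": [0,0,-0.0025],"spin": 0,"gripper": 0},
    {"slide": [0,0,-0.02],"spin": 0,"gripper": 0},
    {"slide": [0,0,-0.05],"spin": 0,"gripper": 0},
    {"slide": [0,-0.02,-0.09],"spin": 0,"gripper": 0},
    {"slide": [0,-0.05,-0.12],"spin": 0,"gripper": 0},
    {"slide": [0,-0.08,-0.15],"spin": 0,"gripper": 0},
  ],
)

```text
t: 36.58
tool_pos: [0.5467, -0.2717, 0.2988]
tool_rot: [2.103, 2.334, 0.001]
contact_force: [0.2, -0.3, 1.0]
opening: 0.0431
grip_force: 0.0
```

Request:
arm_command(
  increments=[
    {"slide": [0.02,-0.02,0],"spin": 0,"gripper": 0},
    {"slide": [0.05,-0.03,0],"spin": 0,"gripper": 0},
    {"slide": [0.08,-0.03,0],"spin": 0,"gripper": 0},
    {"slide": [0.08,-0.03,0],"spin": 0,"gripper": 0},
    {"slide": [0.08,-0.03,0],"spin": 0,"gripper": 0},
  ],
)

```text
t: 37.0
tool_pos: [0.5088, -0.1943, 0.2974]
tool_rot: [2.102, 2.334, 0.001]
contact_force: [0.2, 0.1, 0.4]
opening: 0.0427
grip_force: 0.0
```

```bash
python3 - <<'E'
from h import *
snap('scene','s9');snap('wrist','w9');snap('top','t9')
a=cv2.imread('pics/s9.png')[140:350,200:430]
b=cv2.imread('pics/w9.png');c=cv2.imread('pics/t9.png')[160:300,240:480]
a=cv2.resize(a,(640,584));b=cv2.resize(b,(400,250));c=cv2.resize(c,(400,233))
a=cv2.resize(a,(400,365));c=cv2.resize(c,(400,233))
L=cv2.vconcat([a,c[:0]]);Rr=cv2.vconcat([b,c]);L=cv2.copyMakeBorder(L,0,Rr.shape[0]-L.shape[0],0,0,cv2.BORDER_CONSTANT)
cv2.imwrite('pics/c9.png',cv2.hconcat([L,Rr]))
E
```

```text
(no output)
```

View pics/c9.png

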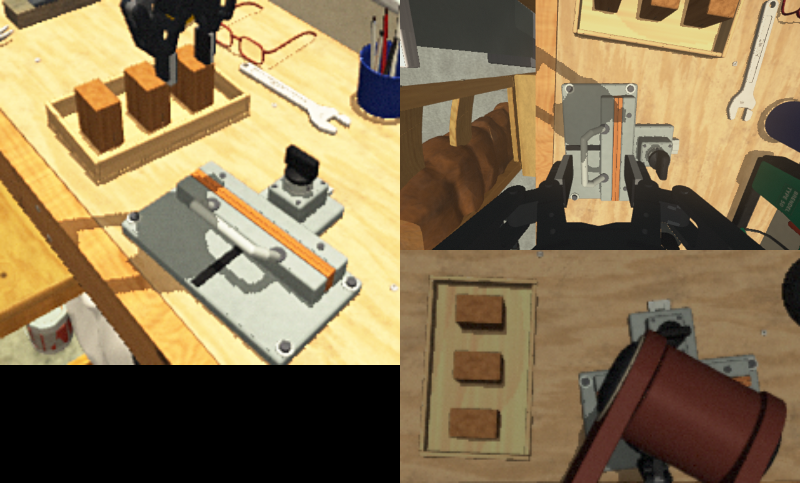

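```bash
python3 -c "
from station import order
print(order.finish_job())"
```

```text
the job is handed in; nothing more can be done
None
```

All three blocks are standing on the tray floor, the jaw is closed against the fixed jaw and locked with the knob turned back and fully down, and the job is handed in; the hand-in call returned no score.

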